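# Turn the culture dishes over and put them away

### The job

The culture dishes on the steel tray (two or three of them) have to be stored upside down. Lay each in turn face-up in the pocket of the flip plate, swing the plate right over by its bar so that the dish drops face-down into the nest, swing the plate back, and put the dish, still face-down, flat on the floor of the cabinet drawer. Never tip a dish over in the gripper away from the flipper, do not shove or upset the vial, the bottle or the tube rack, and finish with the drawer fully shut, all the dishes in it, and the flip plate lying back on its loading side.

Things in the scene. Friction and masses are not known exactly. Their poses are not given: they have to be found in the camera images.
- dish_a: A round 60 mm culture dish, sealed, one rigid piece, 15 mm high, about 45 g: white lid with a thin grey ring on its face, amber underside with a paper strip. Origin: centre of the underside; z points out of the lid, so z up = face-up, z down = face-down (the origin is then 15 mm above what it rests on). May be absent (None from the start).
- dish_b: Another dish just like dish_a; may be absent
- dish_c: Another dish just like dish_a; may be absent
- tray: Flat fixed steel tray without rim, 220 x 220 x 3 mm, origin at the centre of its underside on the bench; the dishes start face-up on it, in a 2 x 2 grid of about 96 mm pitch shared with the vial
- flipper: Flipping fixture fixed to the bench: white base 144 (x) x 104 (y) x 12 mm, origin at the centre of its underside. Its hinge axis runs along its y, 50 mm up, through the origin's vertical; the flip plate lies on its -x side at rest and swings up and over to its +x side, where the nest is. Hinge posts at y = +-47 mm reach 56 mm up
- flip_hinge (a point): Point on the hinge axis, 50 mm above the bench, over the flipper's origin; axes like the flipper's
- flip (a joint): Angle of the flip plate: 0 = lying on its rests on the loading side, pocket up; 3.14 = swung right over, pocket down over the nest. The hinge is free (no spring or latch), so the 0.25 kg plate falls to whichever side it leans
- pocket (a point): Centre of the flip plate's pocket floor, 35.5 mm from the hinge axis; at rest 41 mm above the bench, z up. Six wall pieces 9 mm high lean outward: 63 mm clear at the floor, 67 mm at the top. Towards the flipper's +-y the walls are open for 40 mm, the floor is only 46 mm wide and there is free space beside it down to the base, for the fingers. Nothing clamps the dish: past upright it tips into the nest
- nest (a point): Centre of the nest floor on the fixed base, 35.5 mm on the +x side of the hinge axis, 41 mm above the bench; a seat like the pocket (64 mm clear at the floor, walls 9 mm high, same openings for the fingers). With the plate over it the dish has 3 mm play in height
- flip_bar (a point): Middle of the flip plate's handle: a round bar of 10 mm diameter parallel to the hinge axis, 108 mm from it, 70 mm clear between its two arms, with about 26 mm clear between it and the plate's edge. It travels with the plate on a half circle; a loose pinch from above lets it turn between the fingers
- cab: Low white cabinet, 270 (x) x 270 (y) x 85 mm high, fixed on the bench, origin at the centre of its underside, front towards its -x
- cab_drawer0 (a joint): Opening of the cabinet's drawer in m: 0 = shut, up to 0.19; it slides out along the cabinet's -x, with about 1 N friction, and stays where it is left
- cab_drawer0_handle (a point): Middle of the drawer's bar handle: 11 mm thick, 120 mm long along the cabinet's y (its two posts 102 mm apart), 35 mm out from the drawer front, 47 mm above the bench; moves with the drawer
- drawer_floor (a point): Centre of the drawer's inner floor, 22 mm above the bench, axes like the cabinet's; moves with the drawer. The inside is 225 (x) x 228 (y) mm; side and back walls stand 41 mm above the floor, the front 50 mm. Open by 0.17 it shows the inside from its front edge to about 160 mm back
- vial: Small closed jar, 32 mm wide, 45 mm high, standing on the tray among the dishes; origin at its foot; leave alone
- bottle: White bottle, 60 mm wide, 110 mm high, beyond the work on the robot's left; origin at its foot; leave alone
- tube_rack: White tube rack 60 x 160 mm, 99 mm high with its tubes, beyond the work on the robot's right; leave alone

How it is judged:
On the way, in this order (a step that is already met when the one before it is completed fails the run):
1. a dish has been swung over and lies face-down in the nest under the flip plate (((angle between dish_a's own z axis and vertical above 2.95 rad and horizontal distance between dish_a and nest below 0.006 m and z of dish_a in the frame of nest between 0.011 and 0.019 m and value of joint flip above 2.95 rad) or (angle between dish_b's own z axis and vertical above 2.95 rad and horizontal distance between dish_b and nest below 0.006 m and z of dish_b in the frame of nest between 0.011 and 0.019 m and value of joint flip above 2.95 rad) or (angle between dish_c's own z axis and vertical above 2.95 rad and horizontal distance between dish_c and nest below 0.006 m and z of dish_c in the frame of nest between 0.011 and 0.019 m and value of joint flip above 2.95 rad))), for 0.2 s.
2. a dish lies face-down on the floor of the drawer (((angle between dish_a's own z axis and vertical above 2.95 rad and z of dish_a in the frame of drawer_floor between 0.01 and 0.021 m and x of dish_a in the frame of drawer_floor between -0.09 and 0.09 m and y of dish_a in the frame of drawer_floor between -0.095 and 0.095 m) or (angle between dish_b's own z axis and vertical above 2.95 rad and z of dish_b in the frame of drawer_floor between 0.01 and 0.021 m and x of dish_b in the frame of drawer_floor between -0.09 and 0.09 m and y of dish_b in the frame of drawer_floor between -0.095 and 0.095 m) or (angle between dish_c's own z axis and vertical above 2.95 rad and z of dish_c in the frame of drawer_floor between 0.01 and 0.021 m and x of dish_c in the frame of drawer_floor between -0.09 and 0.09 m and y of dish_c in the frame of drawer_floor between -0.095 and 0.095 m))), for 0.2 s.
At the end, for the whole second after the job is handed in: Every dish present lies face-down (within 0.19 rad) and flat on the drawer's floor, at rest; the drawer is shut to within 8 mm and the flip plate lies back on its loading side (below 0.12 rad) (angle between each of dish_a, dish_b, dish_c's own z axis and vertical above 2.95 rad and z of dish_a in the frame of drawer_floor between 0.01 and 0.021 m and x of dish_a in the frame of drawer_floor between -0.09 and 0.09 m and y of dish_a in the frame of drawer_floor between -0.095 and 0.095 m and linear speed of each of dish_a, dish_b, dish_c below 0.02 m/s and z of dish_b in the frame of drawer_floor between 0.01 and 0.021 m and x of dish_b in the frame of drawer_floor between -0.09 and 0.09 m and y of dish_b in the frame of drawer_floor between -0.095 and 0.095 m and z of dish_c in the frame of drawer_floor between 0.01 and 0.021 m and x of dish_c in the frame of drawer_floor between -0.09 and 0.09 m and y of dish_c in the frame of drawer_floor between -0.095 and 0.095 m and value of joint cab_drawer0 below 0.008 m and value of joint flip below 0.12 rad); the robot touches nothing.
It fails at once if a dish tipped onto its edge in the gripper away from the flipper (over 150 mm from the hinge) ((contact force between the fingers and dish_a above 1 N and angle between dish_a's own z axis and vertical between 0.9 and 2.2 rad and horizontal distance between dish_a and flip_hinge above 0.15 m) or (contact force between the fingers and dish_b above 1 N and angle between dish_b's own z axis and vertical between 0.9 and 2.2 rad and horizontal distance between dish_b and flip_hinge above 0.15 m) or (contact force between the fingers and dish_c above 1 N and angle between dish_c's own z axis and vertical between 0.9 and 2.2 rad and horizontal distance between dish_c and flip_hinge above 0.15 m)).
It fails at once if the vial, bottle or tube rack shoved more than 50 mm (distance of any of vial, bottle, tube_rack from where it was at the start of the episode above 0.05 m).
It fails at once if the vial, bottle or tube rack knocked over (angle between any of vial, bottle, tube_rack's own z axis and vertical above 0.7 rad).
Of dish_a, dish_b, dish_c only 2 to 3 are there at a start; the rules pass over those that are not, and their reading is None.
At some moment in a run one of dish_a, dish_b, dish_c may be knocked a few centimetres aside while the robot is not near it.
Once in a run the grip may slacken for a moment while it holds something.
It also fails if it takes over 210 s, if anything falls off the work surface, if the arm or the gripper's body presses on something with over 40 N, if the wrist force passes 120 N, or if a joint passes its speed limit or range.

### The arm

A 6-joint arm with a two-finger parallel gripper is mounted at the origin on the work surface. World frame = base frame: x ahead of the robot, y to its left, z up, the work surface at z = 0. Lengths are in m, angles in rad, forces in N, time in s.
With the tool pointing down it reaches from about 0.35 to 0.775 m from the base axis. Payload 5.5 kg.
Tool frame: the origin (TCP) lies at the very end of the fingers, on their centre line; the grasp point (between the pads) lies 19 mm behind it (manip.grip_depth is the distance from the TCP to the grasp point, in m); z points along the fingers, y is the line along which they close (so a half turn about z gives the same grasp; the last joint's range is limited). The gripper opens to 85 mm and grips with 20 to 120 N. Pads are 22 mm wide; open, the fingers measure 114 mm over their backs; the gripper's body (76 mm by 85 mm) begins 54 mm behind the grasp point. The pads swing forward as they close: fully open they stand 13 mm farther back than shut.
Start: joints at [-1.466, 0.313, 0.046, 1.304, 0, 1.431], TCP at [0.139, -0.558, 0.231] pointing down, gripper open.
Joint ranges: [-2.76, 2.76], [-0.86, 1.69], [-1.03, 1.26], [-2.2, 2.34], [-1.47, 1.5], [-3.14, 3.14]. Speed limits (rad/s): [2.57, 2.57, 3.14, 3.14, 3.14, 3.14].

### API

Orientations are given as a 3x3 rotation matrix whose columns are the frame's x, y, z axes.
In Python, from cell import manip, vision, ticket gives the robot as it stands.
- The arm moves only by the tool play_rows, never from a script. Its argument "deltas" is a list of rows, each an object of numbers: "dx", "dy", "dz": the shift along the world's x, y, z in m; "rx", "ry", "rz": the turn, a rotation vector about the world's x, y, z in rad; "fingers": the opening, from 0 (shut) to 1 (fully open). A call has 1 to 5 rows; each row is the pose to reach, as a shift and turn from the pose commanded when the call began; what a row does not reach only later rows make up. A row lasts 1/10 s, in which the tool goes at most 50 mm and 8.59 degrees, less where a joint would pass 70% of its speed; a pose out of reach is approached as far as the arm can. A call with a gripper value outside its range is refused whole. The fingers move at their own pace and stop on an object; the grip force is fixed at half the most. Time passes only in rows, so rows that repeat a pose let the fingers close. It gives the time, the measured TCP pose, the force, the opening and the grip force at its end, in the units of the state.
- manip.sense(): the state, without advancing time (a new reading comes with each control period).
- vision.capture(name): name is "scene" or "side" or "wrist"; returns a dict with "frame" (400x640x3 uint8, red, green, blue), "camera_matrix" (3x3 intrinsics, pixels), "T" (4x4, takes a point from camera to world coordinates); the wrist camera has in their place "hand_eye" (4x4, takes a point from camera to tool coordinates, whose origin is the TCP and whose axes are the flange's). Camera axes: x right, y down, z forward; pixel columns grow to the right and rows downward; lengths in m; the calibration is good to about 2 mm. A picture is of the moment at which its call begins: read the wrist's pose just before it. There is no depth.
- ticket.sign_off(): hands the job in; it is judged then, once.
The state is a dict: "time": time; "joint_positions": joint angles; "joint_vel": joint speeds; "joint_torque": joint torques, N m; "tcp_pos": TCP position; "tool_rot": TCP orientation; "wrist_force": force on the tool from outside, world axes, zero at the start; "moment": the same for the moment, N m; "width": opening from 0.0 (shut) to 1.0 (fully open); "grip_force": force on a finger pad.
Only numpy, scipy, OpenCV 4.12 (cv2) and the standard library are available. Lean on these libraries where they do the work, as an engineer would, in place of code of your own. Each camera call takes 0.05 s, during which the arm holds its last target. There are 200 camera calls.

## Working session

There is one attempt and no reset: what is moved stays moved. The work goes in short steps, Python scripts to look and compute and a tool call to move; the robot and the scene stay as the last step left them, time stands still between calls to the robot, and variables do not carry over. Pictures are saved under pics/ and viewed, at most 14 in all, crops included, and the job is handed in when it is done.

Besides the shell and the picture viewer there is one more tool, called after "Request:" in YAML: its name, and indented under it one key for each argument. play_rows: Moves the arm, as the interface text tells. Its arguments: {"type":"object","properties":{"deltas":{"type":"array","items":{"type":"object","properties":{"dx":{"type":"number"},"dy":{"type":"number"},"dz":{"type":"number"},"rx":{"type":"number"},"ry":{"type":"number"},"rz":{"type":"number"},"fingers":{"type":"number"}}}}},"required":["deltas"]}

```bash
mkdir -p pics; ls; cat > h.py <<'E'
import numpy as np, cv2
from cell import manip, vision, ticket
def snap(name,fn):
    s=manip.sense(); c=vision.capture(name)
    K=np.array(c["camera_matrix"])
    if name=="wrist":
        T=np.eye(4);T[:3,:3]=s["tool_rot"];T[:3,3]=s["tcp_pos"];T=T@np.array(c["hand_eye"])
    else: T=np.array(c["T"])
    cv2.imwrite(f"pics/{fn}.png",cv2.cvtColor(c["frame"],cv2.COLOR_RGB2BGR))
    np.savez(f"pics/{fn}.npz",K=K,T=T)
    return c["frame"]
def px(fn,u,v,z):
    d=np.load(f"pics/{fn}.npz");K,T=d["K"],d["T"]
    r=T[:3,:3]@np.linalg.solve(K,[u,v,1.]);o=T[:3,3]
    return o+r*(z-o[2])/r[2]
def proj(fn,p):
    d=np.load(f"pics/{fn}.npz");q=np.linalg.inv(d["T"])@np.append(p,1);q=d["K"]@q[:3];return q[:2]/q[2]
def st():
    s=manip.sense();print(round(s["time"],2),np.round(s["tcp_pos"],4),np.round(s["tool_rot"],3).tolist(),np.round(s["wrist_force"],1),round(s["width"],3),round(s["grip_force"],1),np.round(s["joint_positions"],2))
E
python3 - <<'E'
from h import *
st()
for n in("scene","side","wrist"):
    snap(n,n+"0"); d=np.load(f"pics/{n}0.npz"); print(n,np.round(d["T"],3).tolist(),np.round(d["K"][0],1))
E
```

```text
pics
0.0 [ 0.1393 -0.5573  0.2304] [[0.97, 0.242, -0.0], [0.242, -0.97, 0.002], [0.0, -0.002, -1.0]] [ 0.3 -0.8 -1.2] 0.994 0.0 [-1.47  0.31  0.04  1.3   0.    1.43]
scene [[0.533, 0.71, -0.46, 1.035], [0.846, -0.447, 0.29, -0.28], [0.001, -0.544, -0.839, 0.92], [0.0, 0.0, 0.0, 1.0]] [370.2   0.  317.8]
side [[-0.782, -0.437, 0.445, 0.068], [-0.623, 0.57, -0.536, 0.633], [-0.02, -0.696, -0.718, 0.904], [0.0, 0.0, 0.0, 1.0]] [448.6   0.  318.5]
wrist [[0.242, -0.935, -0.261, 0.206], [-0.97, -0.234, -0.062, -0.54], [-0.003, 0.268, -0.963, 0.374], [0.0, 0.0, 0.0, 1.0]] [310.5   0.  318.2]
```

View pics/scene0.png

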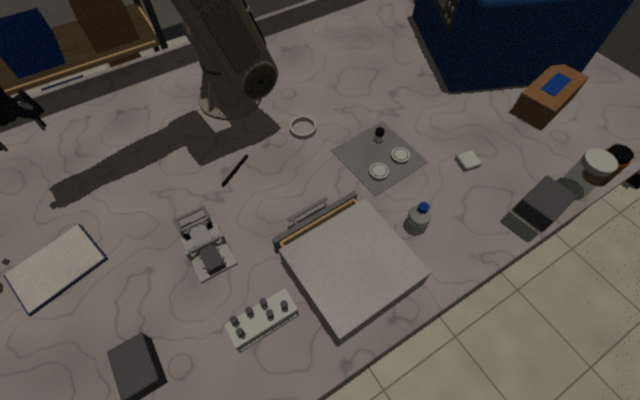

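View pics/side0.png

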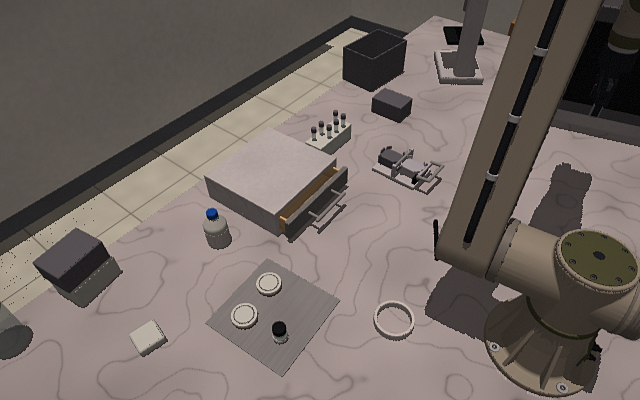

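Two dishes are on the tray: scene (400,155) and (379,171), with the vial at (379,132). The flipper is near (205,245) and the cabinet near (350,265), its drawer slightly open. I'll enlarge these areas.

```bash
python3 - <<'E'
import cv2,numpy as np
a=cv2.imread("pics/scene0.png");b=cv2.imread("pics/side0.png")
r=lambda i,x,y,w,h,s:cv2.resize(i[y:y+h,x:x+w],None,fx=s,fy=s,interpolation=cv2.INTER_CUBIC)
o=np.zeros((600,800,3),np.uint8)
o[:300,:400]=r(a,160,195,100,75,4) if False else r(a,160,200,100,75,4)
o[:300,400:]=r(a,330,115,100,75,4)
o[300:,:400]=r(b,365,135,100,75,4)
o[300:,400:]=r(a,265,185,100,75,4)
cv2.imwrite("pics/c1.png",o)
E
```

```text
(no output)
```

View pics/c1.png

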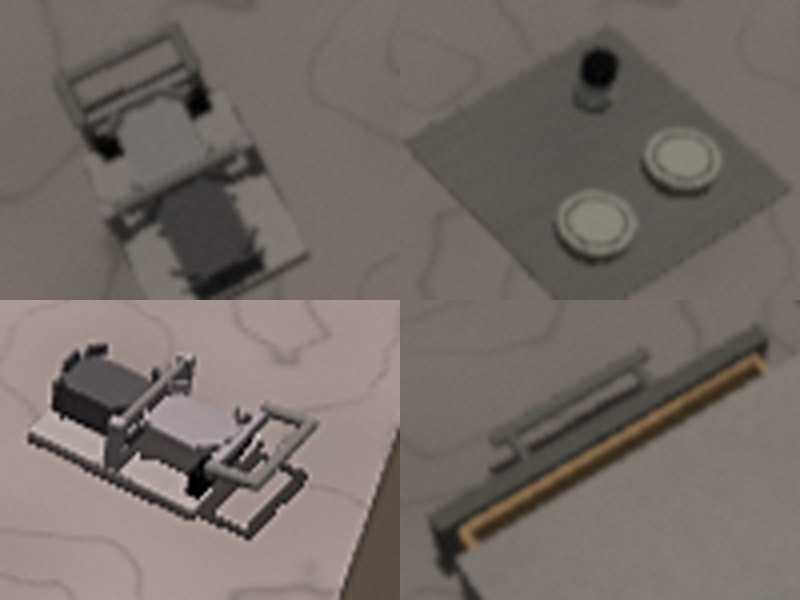

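```bash
python3 - <<'E'
from h import *
def P(t,fn,u,v,z): print(t,np.round(px(fn,u,v,z),4))
P("d1","scene0",379,170.3,.018);P("d1s","side0",269,283.5,.018)
P("d2","scene0",400.5,154.2,.018);P("d2s","side0",245,315.5,.018)
P("vial","scene0",379.5,132,.045);P("vial s","side0",279,325,.045)
P("bar1","scene0",175,219,.05);P("bar2","scene0",204.5,207,.05)
P("hp1","scene0",187,253,.055);P("hp2","scene0",222.5,238.5,.055)
P("basecorner","scene0",237,263.5,.012)
f=lambda x,y:(365+x/4,135+(y-300)/4)
P("s bar a","side0",*f(310,415),.05);P("s bar b","side0",*f(243,478),.05)
P("s hp a","side0",*f(118,430),.055);P("s hp b","side0",*f(188,362),.055)
P("s base c1","side0",*f(30,435),.012);P("s base c2","side0",*f(250,530),.012);P("s base c3","side0",*f(306,475),.012)
P("h1","scene0",288.2,220,.0525);P("h2","scene0",326.2,199.3,.0525)
P("f1","scene0",274,240,.072);P("f2","scene0",356.2,193.8,.072)
for uv in((281,254),(361,199),(428,272),(336,334)):P("cabtop","scene0",*uv,.085)
P("cap","scene0",424,208,.11)
print(np.round(np.load("pics/wrist0.npz")["K"],1))
s=manip.sense();c=vision.capture("wrist");print(np.round(c["hand_eye"],3).tolist())
E
```

```text
d1 [0.5556 0.2434 0.018 ]
d1s [0.5491 0.2452 0.018 ]
d2 [0.541  0.3392 0.018 ]
d2s [0.5334 0.3405 0.018 ]
vial [0.449  0.3221 0.045 ]
vial s [0.4459 0.321  0.045 ]
bar1 [ 0.4109 -0.3415  0.05  ]
bar2 [ 0.4178 -0.2592  0.05  ]
hp1 [ 0.5257 -0.3506  0.055 ]
hp2 [ 0.536  -0.2574  0.055 ]
basecorner [ 0.5985 -0.2543  0.012 ]
s bar a [ 0.4163 -0.351   0.05  ]
s bar b [ 0.4216 -0.2627  0.05  ]
s hp a [ 0.5148 -0.2482  0.055 ]
s hp b [ 0.5141 -0.3448  0.055 ]
s base c1 [ 0.5866 -0.2483  0.012 ]
s base c2 [ 0.4068 -0.2578  0.012 ]
s base c3 [ 0.4026 -0.333   0.012 ]
h1 [ 0.5776 -0.085   0.0525]
h2 [0.5764 0.0373 0.0525]
f1 [ 0.6194 -0.1489  0.072 ]
f2 [0.6156 0.1098 0.072 ]
cabtop [ 0.6683 -0.1546  0.085 ]
cabtop [0.6425 0.105  0.085 ]
cabtop [0.8952 0.1187 0.085 ]
cabtop [ 0.8967 -0.1453  0.085 ]
cap [0.7625 0.2139 0.11  ]
[[310.5   0.  318.2]
 [  0.  310.5 195. ]
 [  0.    0.    1. ]]
[[-0.001, -0.963, -0.269, 0.068], [1.0, -0.0, -0.002, -0.001], [0.001, -0.269, 0.963, -0.143], [0.0, 0.0, 0.0, 1.0]]
```

Request:
play_rows:
  deltas:
    - {"dx":0.03,"dy":0.02,"rz":0.133}
    - {"dx":0.06,"dy":0.04,"rz":0.266}
    - {"dx":0.09,"dy":0.06,"rz":0.4}
    - {"dx":0.12,"dy":0.08,"rz":0.532}
    - {"dx":0.155,"dy":0.1,"rz":0.665}

```text
schema error: expected keys dx, dy, dz, rx, ry, rz, fingers
```

Request:
play_rows:
  deltas:
    - {"dx":0.03,"dy":0.02,"rz":0.133}
    - {"dx":0.06,"dy":0.04,"rz":0.266}
    - {"dx":0.09,"dy":0.06,"rz":0.4}
    - {"dx":0.12,"dy":0.08,"rz":0.532}
    - {"dx":0.155,"dy":0.1,"rz":0.662}

```text
schema error: expected keys dx, dy, dz, rx, ry, rz, fingers
```

```bash
python3 - <<'E'
from h import *
st(); snap("wrist","w1")
E
```

```text
0.2 [ 0.1393 -0.5576  0.2307] [[0.97, 0.242, -0.0], [0.242, -0.97, 0.001], [0.0, -0.001, -1.0]] [ 0.4  0.1 -0. ] 1.002 0.0 [-1.47  0.31  0.05  1.3   0.    1.43]
```

View pics/w1.png

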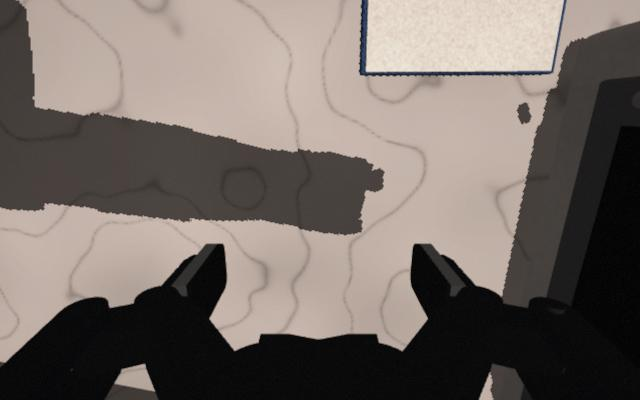

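The rows need all seven keys, so the arm did not move. The picture shows only bare bench and the open fingers.

Request:
play_rows:
  deltas:
    - {"dx":0.03,"dy":0.02,"dz":0,"rx":0,"ry":0,"rz":0.133,"fingers":1}
    - {"dx":0.06,"dy":0.04,"dz":0,"rx":0,"ry":0,"rz":0.266,"fingers":1}
    - {"dx":0.09,"dy":0.06,"dz":0,"rx":0,"ry":0,"rz":0.4,"fingers":1}
    - {"dx":0.12,"dy":0.08,"dz":0,"rx":0,"ry":0,"rz":0.532,"fingers":1}
    - {"dx":0.155,"dy":0.1,"dz":0,"rx":0,"ry":0,"rz":0.665,"fingers":1}

```text
time: 0.75
tcp_pos: [0.295, -0.457, 0.2313]
tool_rot: [[0.61, 0.792, -0.0], [0.792, -0.61, -0.0], [-0.0, 0.0, -1.0]]
wrist_force: [0.6, -0.4, -0.6]
width: 0.999
grip_force: 0.0
```

Request:
play_rows:
  deltas:
    - {"dx":0.03,"dy":0.02,"dz":0,"rx":0,"ry":0,"rz":0.133,"fingers":1}
    - {"dx":0.06,"dy":0.04,"dz":0,"rx":0,"ry":0,"rz":0.266,"fingers":1}
    - {"dx":0.09,"dy":0.06,"dz":0,"rx":0,"ry":0,"rz":0.4,"fingers":1}
    - {"dx":0.12,"dy":0.08,"dz":0,"rx":0,"ry":0,"rz":0.532,"fingers":1}
    - {"dx":0.155,"dy":0.1,"dz":0,"rx":0,"ry":0,"rz":0.662,"fingers":1}

```text
time: 1.25
tcp_pos: [0.4501, -0.3569, 0.2314]
tool_rot: [[-0.006, 1.0, -0.0], [1.0, 0.006, -0.0], [-0.0, -0.0, -1.0]]
wrist_force: [-0.2, -0.2, 0.5]
width: 0.999
grip_force: 0.0
```

```bash
python3 - <<'E'
from h import *
st(); snap("wrist","w1")
E
```

```text
1.25 [ 0.4501 -0.3569  0.2314] [[-0.006, 1.0, -0.0], [1.0, 0.006, -0.0], [-0.0, -0.0, -1.0]] [-0.2 -0.2  0.5] 0.999 0.0 [-0.81  0.31  0.04  1.3  -0.    0.75]
```

View pics/w1.png

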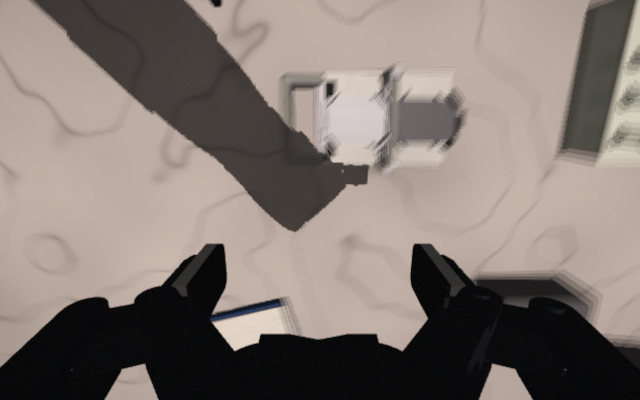

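Request:
play_rows:
  deltas:
    - {"dx":0.03,"dy":0.03,"dz":0,"rx":0,"ry":0,"rz":0,"fingers":0.6}
    - {"dx":0.05,"dy":0.05,"dz":0,"rx":0,"ry":0,"rz":0,"fingers":0.6}
    - {"dx":0.05,"dy":0.05,"dz":0,"rx":0,"ry":0,"rz":0,"fingers":0.6}
    - {"dx":0.05,"dy":0.05,"dz":0,"rx":0,"ry":0,"rz":0,"fingers":0.6}

```text
time: 1.7
tcp_pos: [0.4995, -0.3075, 0.2311]
tool_rot: [[-0.002, 1.0, -0.001], [1.0, 0.002, -0.0], [-0.0, -0.001, -1.0]]
wrist_force: [-1.2, -0.2, -0.5]
width: 0.602
grip_force: 0.0
```

```bash
python3 - <<'E'
from h import *
st(); f=snap("wrist","w2")
c=f[20:240,170:500][:,:,::-1]
cv2.imwrite("pics/w2c.png",cv2.resize(c,None,fx=2.4,fy=2.4,interpolation=cv2.INTER_CUBIC))
E
```

```text
1.7 [ 0.4995 -0.3075  0.2311] [[-0.002, 1.0, -0.001], [1.0, 0.002, -0.0], [-0.0, -0.001, -1.0]] [-1.2 -0.2 -0.5] 0.602 0.0 [-0.69  0.34  0.08  1.31 -0.    0.88]
```

View pics/w2c.png

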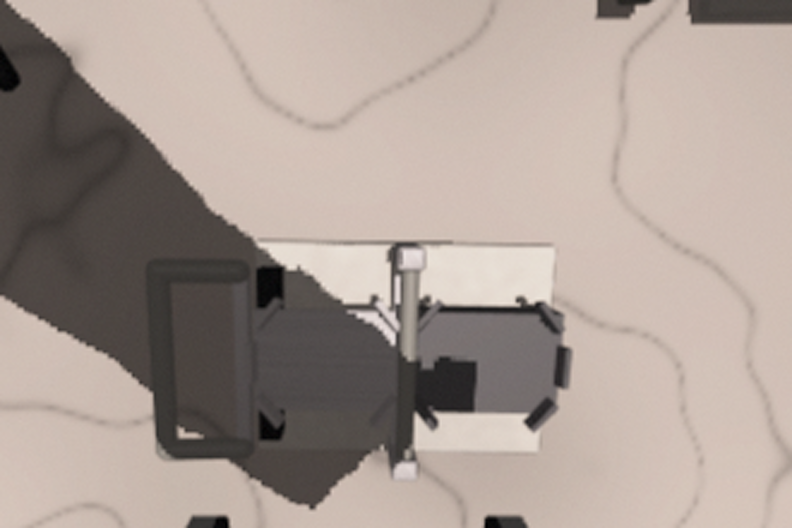

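```bash
python3 - <<'E'
from h import *
g=lambda x,y,z:px("w2",170+x/2.4,20+y/2.4,z)[:2]
a,b=g(410,257,.056),g(404,468,.056);print("posts",a,b,np.linalg.norm(a-b),(a+b)/2, np.arctan2(-(a-b)[0],(a-b)[1]))
a,b=g(554,243,.012),g(540,452,.012);print("base",a,b,np.linalg.norm(a-b),(a+b)/2,np.arctan2(-(a-b)[0],(a-b)[1]))
for z in(.04,.05):
  a,b=g(161,265,z),g(168,455,z);print("bar",a,b,np.linalg.norm(a-b),(a+b)/2,np.arctan2(-(a-b)[0],(a-b)[1]))
E
```

```text
posts [ 0.52212521 -0.25639877] [ 0.52137023 -0.3495001 ] 0.09310439071629592 [ 0.52174772 -0.30294944] -0.008109019168743611
base [ 0.59317828 -0.25223544] [ 0.59356716 -0.35604128] 0.10380656729383471 [ 0.59337272 -0.30413836] 0.0037462185615769004
bar [ 0.41376209 -0.26088934] [ 0.41106157 -0.34879721] 0.08794934279560229 [ 0.41241183 -0.30484327] -0.030710272246460096
bar [ 0.41633664 -0.2602316 ] [ 0.41371695 -0.3455083 ] 0.08531691996271024 [ 0.41502679 -0.30286995] -0.030710272246459894
```

Request:
play_rows:
  deltas:
    - {"dx":0.012,"dy":0.048,"dz":0,"rx":0,"ry":0,"rz":0,"fingers":0.3}
    - {"dx":0.024,"dy":0.096,"dz":0,"rx":0,"ry":0,"rz":0,"fingers":0.3}
    - {"dx":0.036,"dy":0.144,"dz":0,"rx":0,"ry":0,"rz":0,"fingers":0.3}
    - {"dx":0.048,"dy":0.192,"dz":0,"rx":0,"ry":0,"rz":0,"fingers":0.3}
    - {"dx":0.06,"dy":0.24,"dz":0,"rx":0,"ry":0,"rz":0,"fingers":0.3}

```text
time: 2.25
tcp_pos: [0.5591, -0.0677, 0.2315]
tool_rot: [[0.002, 1.0, 0.0], [1.0, -0.002, -0.0], [-0.0, 0.001, -1.0]]
wrist_force: [0.5, -0.5, -0.1]
width: 0.3
grip_force: 0.0
```

Request:
play_rows:
  deltas:
    - {"dx":0,"dy":0,"dz":0,"rx":0,"ry":0,"rz":0,"fingers":0.3}
    - {"dx":0,"dy":0,"dz":0,"rx":0,"ry":0,"rz":0,"fingers":0.3}

```text
time: 2.45
tcp_pos: [0.5592, -0.0679, 0.2314]
tool_rot: [[-0.002, 1.0, 0.0], [1.0, 0.002, -0.001], [-0.001, 0.0, -1.0]]
wrist_force: [-0.2, 0.1, 0.5]
width: 0.303
grip_force: 0.0
```

```bash
python3 - <<'E'
from h import *
st(); f=snap("wrist","w3")
E
```

```text
2.45 [ 0.5592 -0.0679  0.2314] [[-0.002, 1.0, 0.0], [1.0, 0.002, -0.001], [-0.001, 0.0, -1.0]] [-0.2  0.1  0.5] 0.303 0.0 [-0.26  0.29  0.01  1.3  -0.    1.31]
```

View pics/w3.png

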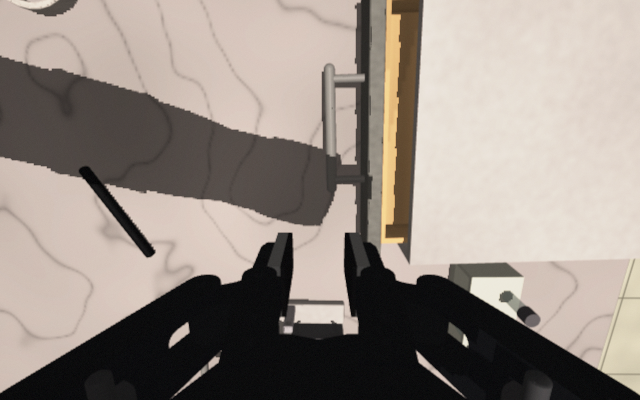

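The handle runs from (329,66) to (333,190). The drawer front's top spans columns 369–384, and the cabinet front edge runs from (421,0) to (410,262).

```bash
python3 - <<'E'
from h import *
g=lambda x,y,z:np.round(px("w3",x,y,z)[:2],4)
print("handle",g(329,66,.05),g(333,190,.05))
print("front outer/inner",g(370,120,.072),g(385,120,.072),"cabfront",g(421,0,.085),g(410,262,.085), "dr end",g(403,242,.063),g(369,242,.072))
E
```

```text
handle [0.5696 0.0409] [ 0.5753 -0.0836]
front outer/inner [ 0.6083 -0.0093] [ 0.6225 -0.0093] cabfront [0.6438 0.0873] [ 0.6539 -0.1509] dr end [ 0.6515 -0.1385] [ 0.613  -0.1345]
```

Request:
play_rows:
  deltas:
    - {"dx":0.0133,"dy":0.0466,"dz":0,"rx":0,"ry":0,"rz":0.043,"fingers":0.3}
    - {"dx":0.0133,"dy":0.0466,"dz":-0.05,"rx":0,"ry":0,"rz":0.043,"fingers":0.3}
    - {"dx":0.0133,"dy":0.0466,"dz":-0.1,"rx":0,"ry":0,"rz":0.043,"fingers":0.3}
    - {"dx":0.0133,"dy":0.0466,"dz":-0.15,"rx":0,"ry":0,"rz":0.043,"fingers":0.3}
    - {"dx":0.0133,"dy":0.0466,"dz":-0.2,"rx":0,"ry":0,"rz":0.043,"fingers":0.3}

```text
time: 3.0
tcp_pos: [0.5726, -0.0239, 0.0299]
tool_rot: [[-0.04, 0.999, 0.001], [0.999, 0.04, -0.001], [-0.001, 0.001, -1.0]]
wrist_force: [-1.2, -0.4, 21.7]
width: 0.296
grip_force: 12.6
```

Request:
play_rows:
  deltas:
    - {"dx":0,"dy":0,"dz":0,"rx":0,"ry":0,"rz":0,"fingers":0.3}
    - {"dx":0,"dy":0,"dz":0,"rx":0,"ry":0,"rz":0,"fingers":0.1}
    - {"dx":0,"dy":0,"dz":0,"rx":0,"ry":0,"rz":0,"fingers":0.05}
    - {"dx":0,"dy":0,"dz":0,"rx":0,"ry":0,"rz":0,"fingers":0.05}

```text
time: 3.4
tcp_pos: [0.5729, -0.024, 0.0316]
tool_rot: [[-0.041, 0.999, 0.0], [0.999, 0.041, -0.003], [-0.003, 0.0, -1.0]]
wrist_force: [1.1, -6.6, 0.1]
width: 0.104
grip_force: 58.5
```

Request:
play_rows:
  deltas:
    - {"dx":-0.02,"dy":-0.001,"dz":0,"rx":0,"ry":0,"rz":0,"fingers":0.05}
    - {"dx":-0.045,"dy":-0.002,"dz":0,"rx":0,"ry":0,"rz":0,"fingers":0.05}
    - {"dx":-0.07,"dy":-0.003,"dz":0,"rx":0,"ry":0,"rz":0,"fingers":0.05}
    - {"dx":-0.095,"dy":-0.004,"dz":0,"rx":0,"ry":0,"rz":0,"fingers":0.05}
    - {"dx":-0.12,"dy":-0.005,"dz":0,"rx":0,"ry":0,"rz":0,"fingers":0.05}

```text
time: 3.9
tcp_pos: [0.4526, -0.0281, 0.0316]
tool_rot: [[-0.042, 0.999, 0.002], [0.999, 0.042, -0.003], [-0.003, 0.002, -1.0]]
wrist_force: [2.0, -6.2, -0.5]
width: 0.104
grip_force: 61.1
```

Request:
play_rows:
  deltas:
    - {"dx":-0.01,"dy":0,"dz":0,"rx":0,"ry":0,"rz":0,"fingers":0.05}
    - {"dx":-0.02,"dy":-0.001,"dz":0,"rx":0,"ry":0,"rz":0,"fingers":0.05}
    - {"dx":-0.025,"dy":-0.001,"dz":0,"rx":0,"ry":0,"rz":0,"fingers":0.05}
    - {"dx":-0.025,"dy":-0.001,"dz":0,"rx":0,"ry":0,"rz":0,"fingers":0.05}

```text
time: 4.3
tcp_pos: [0.4268, -0.029, 0.0316]
tool_rot: [[-0.042, 0.999, -0.001], [0.999, 0.042, -0.003], [-0.003, -0.001, -1.0]]
wrist_force: [-1.5, -6.3, 0.2]
width: 0.1
grip_force: 61.3
```

Request:
play_rows:
  deltas:
    - {"dx":0,"dy":0,"dz":0,"rx":0,"ry":0,"rz":0,"fingers":0.3}
    - {"dx":0,"dy":0,"dz":0,"rx":0,"ry":0,"rz":0,"fingers":0.3}
    - {"dx":0,"dy":0,"dz":0.05,"rx":0,"ry":0,"rz":0,"fingers":0.3}
    - {"dx":0,"dy":0,"dz":0.1,"rx":0,"ry":0,"rz":0.1,"fingers":0.3}
    - {"dx":0,"dy":0.01,"dz":0.15,"rx":0,"ry":0,"rz":0.23,"fingers":0.5}

```text
time: 4.8
tcp_pos: [0.4271, -0.0175, 0.182]
tool_rot: [[-0.274, 0.962, -0.001], [0.962, 0.274, 0.001], [0.001, -0.001, -1.0]]
wrist_force: [1.0, -0.8, -0.1]
width: 0.453
grip_force: 0.0
```

Request:
play_rows:
  deltas:
    - {"dx":0.01,"dy":0.03,"dz":0.02,"rx":0,"ry":0,"rz":0.14,"fingers":0.85}
    - {"dx":0.025,"dy":0.06,"dz":0.04,"rx":0,"ry":0,"rz":0.28,"fingers":0.85}
    - {"dx":0.04,"dy":0.09,"dz":0.05,"rx":0,"ry":0,"rz":0.42,"fingers":0.85}
    - {"dx":0.055,"dy":0.12,"dz":0.05,"rx":0,"ry":0,"rz":0.56,"fingers":0.85}
    - {"dx":0.07,"dy":0.15,"dz":0.05,"rx":0,"ry":0,"rz":0.7,"fingers":0.85}

```text
time: 5.3
tcp_pos: [0.4982, 0.1341, 0.2309]
tool_rot: [[-0.831, 0.557, 0.001], [0.557, 0.831, 0.001], [-0.0, 0.001, -1.0]]
wrist_force: [0.2, -1.1, 0.5]
width: 0.849
grip_force: 0.0
```

Request:
play_rows:
  deltas:
    - {"dx":0.015,"dy":0.03,"dz":0,"rx":0,"ry":0,"rz":0.14,"fingers":0.85}
    - {"dx":0.03,"dy":0.06,"dz":0,"rx":0,"ry":0,"rz":0.28,"fingers":0.85}
    - {"dx":0.045,"dy":0.09,"dz":0,"rx":0,"ry":0,"rz":0.42,"fingers":0.85}
    - {"dx":0.065,"dy":0.12,"dz":0,"rx":0,"ry":0,"rz":0.53,"fingers":0.85}
    - {"dx":0.065,"dy":0.14,"dz":0,"rx":0,"ry":0,"rz":0.597,"fingers":0.85}

```text
time: 5.8
tcp_pos: [0.5641, 0.2747, 0.2292]
tool_rot: [[-1.0, -0.005, -0.0], [-0.005, 1.0, 0.001], [0.0, 0.001, -1.0]]
wrist_force: [-0.7, 0.3, -0.4]
width: 0.854
grip_force: 0.0
```

Request:
play_rows:
  deltas:
    - {"dx":0,"dy":0,"dz":0,"rx":0,"ry":0,"rz":0,"fingers":0.85}
    - {"dx":0,"dy":0,"dz":0,"rx":0,"ry":0,"rz":0,"fingers":0.85}

```text
time: 6.0
tcp_pos: [0.5621, 0.2728, 0.2297]
tool_rot: [[-1.0, -0.0, -0.002], [-0.0, 1.0, -0.0], [0.002, -0.0, -1.0]]
wrist_force: [0.0, -0.2, -0.7]
width: 0.853
grip_force: 0.0
```

```bash
python3 - <<'E'
from h import *
st(); f=snap("wrist","w4")
E
```

```text
6.0 [0.5621 0.2728 0.2297] [[-1.0, -0.0, -0.002], [-0.0, 1.0, -0.0], [0.002, -0.0, -1.0]] [ 0.  -0.2 -0.7] 0.853 0.0 [0.32 0.41 0.19 1.35 0.   0.32]
```

View pics/w4.png

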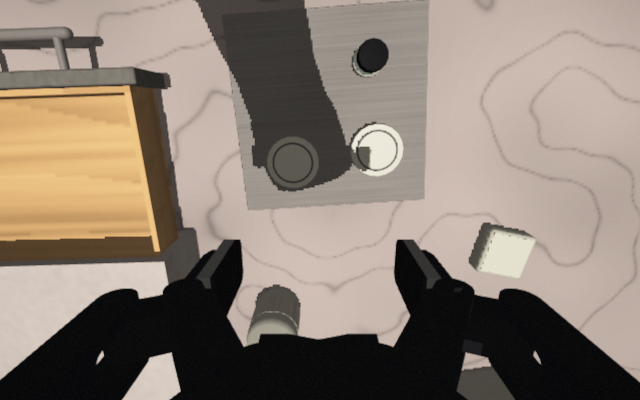

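Dish 1's ring centre is at (294,162) and dish 2's at (378,149). The vial is at (372,56), clear of both.

```bash
python3 - <<'E'
from h import *
g=lambda x,y,z:np.round(px("w4",x,y,z)[:2],4)
print(g(294,162,.018),g(378,149.5,.018),"vial",g(372,56,.045),"tray corners",g(247,209,.003),g(425,198,.003),"drawer front inner",g(0,90,.072),g(125,87,.072),g(155,252,.063))
E
```

```text
[0.5533 0.246 ] [0.539 0.342] vial [0.4447 0.3263] tray corners [0.615  0.1848] [0.6008 0.4062] drawer front inner [ 0.4776 -0.0185] [0.475  0.0967] [0.6446 0.0959]
```

Request:
play_rows:
  deltas:
    - {"dx":-0.0088,"dy":-0.0268,"dz":-0.045,"rx":0,"ry":0,"rz":0,"fingers":0.85}
    - {"dx":-0.0088,"dy":-0.0268,"dz":-0.09,"rx":0,"ry":0,"rz":0,"fingers":0.85}
    - {"dx":-0.0088,"dy":-0.0268,"dz":-0.135,"rx":0,"ry":0,"rz":0,"fingers":0.85}
    - {"dx":-0.0088,"dy":-0.0268,"dz":-0.18,"rx":0,"ry":0,"rz":0,"fingers":0.85}
    - {"dx":-0.0088,"dy":-0.0268,"dz":-0.21,"rx":0,"ry":0,"rz":0,"fingers":0.85}

```text
time: 6.55
tcp_pos: [0.5518, 0.2437, 0.0177]
tool_rot: [[-1.0, 0.002, -0.003], [0.002, 1.0, -0.001], [0.003, -0.001, -1.0]]
wrist_force: [0.1, -0.4, 0.4]
width: 0.85
grip_force: 0.0
```

Request:
play_rows:
  deltas:
    - {"dx":0,"dy":0,"dz":-0.01,"rx":0,"ry":0,"rz":0,"fingers":0.85}
    - {"dx":0,"dy":0,"dz":-0.017,"rx":0,"ry":0,"rz":0,"fingers":0.85}
    - {"dx":0,"dy":0,"dz":-0.017,"rx":0,"ry":0,"rz":0,"fingers":0.85}

```text
time: 6.85
tcp_pos: [0.5544, 0.2454, 0.0041]
tool_rot: [[-1.0, 0.001, 0.001], [0.001, 1.0, 0.0], [-0.001, 0.0, -1.0]]
wrist_force: [0.4, 0.7, 0.5]
width: 0.851
grip_force: 0.0
```

```bash
python3 - <<'E'
from h import *
st(); f=snap("wrist","w5")
E
```

```text
6.85 [0.5544 0.2454 0.0041] [[-1.0, 0.001, 0.001], [0.001, 1.0, 0.0], [-0.001, 0.0, -1.0]] [0.4 0.7 0.5] 0.851 0.0 [ 0.28  0.53 -0.21  0.83  0.    0.29]
```

View pics/w5.png

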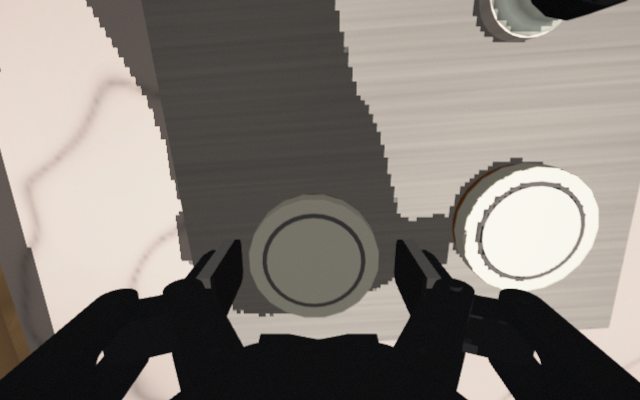

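Dish 1 sits between the fingers, centred at (314,258); dish 2 is at (530,229), clear of the right finger.

```bash
python3 - <<'E'
from h import *
print(px("w5",314,258,.018), px("w5",533,229,.018))
E
```

```text
[0.55265995 0.24432117 0.018     ] [0.53867063 0.34196063 0.018     ]
```

Request:
play_rows:
  deltas:
    - {"dx":0,"dy":0,"dz":-0.004,"rx":0,"ry":0,"rz":0,"fingers":0.85}
    - {"dx":0,"dy":0,"dz":-0.004,"rx":0,"ry":0,"rz":0,"fingers":0.85}

```text
time: 7.1
tcp_pos: [0.5547, 0.246, 0.0004]
tool_rot: [[-1.0, -0.0, 0.002], [-0.0, 1.0, 0.001], [-0.002, 0.001, -1.0]]
wrist_force: [0.5, -0.6, -0.1]
width: 0.852
grip_force: 0.0
```

Request:
play_rows:
  deltas:
    - {"dx":-0.002,"dy":-0.001,"dz":0,"rx":0,"ry":0,"rz":0,"fingers":0.75}
    - {"dx":-0.002,"dy":-0.001,"dz":0,"rx":0,"ry":0,"rz":0,"fingers":0.5}
    - {"dx":-0.002,"dy":-0.001,"dz":0,"rx":0,"ry":0,"rz":0,"fingers":0.5}
    - {"dx":-0.002,"dy":-0.001,"dz":0,"rx":0,"ry":0,"rz":0,"fingers":0.5}

```text
time: 7.5
tcp_pos: [0.5521, 0.2448, 0.0005]
tool_rot: [[-1.0, -0.0, 0.001], [-0.0, 1.0, 0.0], [-0.001, 0.0, -1.0]]
wrist_force: [-1.3, -0.1, 5.9]
width: 0.678
grip_force: 63.8
```

Request:
play_rows:
  deltas:
    - {"dx":0,"dy":0,"dz":0.01,"rx":0,"ry":0,"rz":0,"fingers":0.5}
    - {"dx":0,"dy":0,"dz":0.03,"rx":0,"ry":0,"rz":0,"fingers":0.5}
    - {"dx":0,"dy":0,"dz":0.06,"rx":0,"ry":0,"rz":0,"fingers":0.5}
    - {"dx":0,"dy":0,"dz":0.08,"rx":0,"ry":0,"rz":0,"fingers":0.5}
    - {"dx":0,"dy":0,"dz":0.08,"rx":0,"ry":0,"rz":0,"fingers":0.5}

```text
time: 8.0
tcp_pos: [0.5543, 0.2455, 0.0834]
tool_rot: [[-1.0, -0.0, 0.006], [-0.0, 1.0, 0.002], [-0.006, 0.002, -1.0]]
wrist_force: [0.7, -1.0, 0.1]
width: 0.67
grip_force: 64.0
```

Request:
play_rows:
  deltas:
    - {"dx":0,"dy":-0.02,"dz":0.03,"rx":0,"ry":0,"rz":0,"fingers":0.5}
    - {"dx":-0.005,"dy":-0.055,"dz":0.05,"rx":0,"ry":0,"rz":0,"fingers":0.5}
    - {"dx":-0.01,"dy":-0.095,"dz":0.05,"rx":0,"ry":0,"rz":0,"fingers":0.5}
    - {"dx":-0.015,"dy":-0.135,"dz":0.05,"rx":0,"ry":0,"rz":0,"fingers":0.5}
    - {"dx":-0.02,"dy":-0.175,"dz":0.05,"rx":0,"ry":0,"rz":0,"fingers":0.5}

```text
time: 8.5
tcp_pos: [0.5311, 0.0685, 0.1289]
tool_rot: [[-1.0, -0.001, -0.0], [-0.001, 1.0, 0.0], [0.0, 0.0, -1.0]]
wrist_force: [0.1, -0.3, -0.5]
width: 0.674
grip_force: 64.2
```

Request:
play_rows:
  deltas:
    - {"dx":-0.005,"dy":-0.04,"dz":0,"rx":0,"ry":0,"rz":0,"fingers":0.5}
    - {"dx":-0.01,"dy":-0.08,"dz":0,"rx":0,"ry":0,"rz":0,"fingers":0.5}
    - {"dx":-0.015,"dy":-0.12,"dz":0,"rx":0,"ry":0,"rz":0,"fingers":0.5}
    - {"dx":-0.02,"dy":-0.16,"dz":0,"rx":0,"ry":0,"rz":0,"fingers":0.5}
    - {"dx":-0.025,"dy":-0.2,"dz":0,"rx":0,"ry":0,"rz":0,"fingers":0.5}

```text
time: 9.0
tcp_pos: [0.5059, -0.1316, 0.1287]
tool_rot: [[-1.0, -0.0, -0.001], [-0.0, 1.0, 0.001], [0.001, 0.001, -1.0]]
wrist_force: [0.3, 0.2, -0.2]
width: 0.678
grip_force: 64.2
```

Request:
play_rows:
  deltas:
    - {"dx":-0.005,"dy":-0.04,"dz":0,"rx":0,"ry":0,"rz":0,"fingers":0.5}
    - {"dx":-0.01,"dy":-0.08,"dz":0,"rx":0,"ry":0,"rz":0,"fingers":0.5}
    - {"dx":-0.015,"dy":-0.12,"dz":0,"rx":0,"ry":0,"rz":0,"fingers":0.5}
    - {"dx":-0.02,"dy":-0.15,"dz":0,"rx":0,"ry":0,"rz":0,"fingers":0.5}
    - {"dx":-0.0215,"dy":-0.173,"dz":0,"rx":0,"ry":0,"rz":0,"fingers":0.5}

```text
time: 9.5
tcp_pos: [0.4842, -0.3051, 0.1285]
tool_rot: [[-1.0, 0.002, -0.001], [0.002, 1.0, 0.001], [0.001, 0.001, -1.0]]
wrist_force: [0.5, -0.4, -0.8]
width: 0.672
grip_force: 64.2
```

Request:
play_rows:
  deltas:
    - {"dx":0,"dy":0,"dz":0,"rx":0,"ry":0,"rz":0,"fingers":0.5}
    - {"dx":0,"dy":0,"dz":0,"rx":0,"ry":0,"rz":0,"fingers":0.5}

```text
time: 9.7
tcp_pos: [0.4847, -0.3031, 0.1285]
tool_rot: [[-1.0, 0.001, -0.001], [0.001, 1.0, 0.002], [0.001, 0.002, -1.0]]
wrist_force: [0.2, -0.3, -0.6]
width: 0.681
grip_force: 53.5
```

```bash
python3 - <<'E'
from h import *
st(); f=snap("wrist","w6")
print(proj("w6",[.486,-.303,.041]),proj("w6",[.522,-.2565,.056]),proj("w6",[.522,-.3495,.056]))
E
```

```text
9.7 [ 0.4847 -0.3031  0.1285] [[-1.0, 0.001, -0.001], [0.001, 1.0, 0.002], [0.001, 0.002, -1.0]] [ 0.2 -0.3 -0.6] 0.681 53.5 [-0.7   0.36 -0.15  1.07  0.   -0.7 ]
[316.84587165 201.17311144] [378.20152639 252.11693698] [255.65307127 252.46171986]
```

View pics/w6.png

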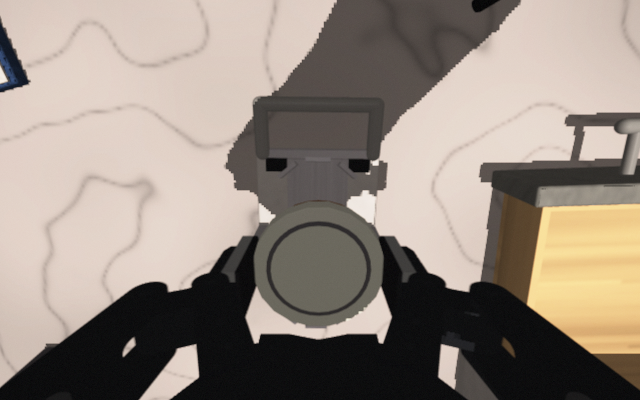

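```bash
python3 - <<'E'
from h import *
print("dish",px("w6",318,264,.1285+.0175),"bar",px("w6",319,103.5,.045),px("w6",319,103.5,.05))
print("bar ends",px("w6",255,103.5,.048),px("w6",383,103.5,.048),"arm ends at plate",px("w6",262,150,.045),px("w6",377,150,.045))
st()
E
```

```text
dish [ 0.4840263  -0.30235257  0.146     ] bar [ 0.41348766 -0.30128375  0.045     ] [ 0.41357282 -0.30131126  0.05      ]
bar ends [ 0.41346653 -0.34548321  0.048     ] [ 0.41361107 -0.25706718  0.048     ] arm ends at plate [ 0.44587314 -0.34278109  0.045     ] [ 0.44604436 -0.25907656  0.045     ]
9.75 [ 0.4848 -0.3024  0.1286] [[-1.0, -0.0, -0.001], [-0.0, 1.0, 0.002], [0.001, 0.002, -1.0]] [-0.3  0.7  0.2] 0.681 45.9 [-0.7   0.36 -0.15  1.07  0.   -0.7 ]
```

Request:
play_rows:
  deltas:
    - {"dx":0.002,"dy":0.0005,"dz":-0.04,"rx":0,"ry":0,"rz":0,"fingers":0.5}
    - {"dx":0.002,"dy":0.0005,"dz":-0.07,"rx":0,"ry":0,"rz":0,"fingers":0.5}
    - {"dx":0.002,"dy":0.0005,"dz":-0.08,"rx":0,"ry":0,"rz":0,"fingers":0.5}
    - {"dx":0.002,"dy":0.0005,"dz":-0.08,"rx":0,"ry":0,"rz":0,"fingers":0.5}

```text
time: 10.15
tcp_pos: [0.4862, -0.3008, 0.0479]
tool_rot: [[-1.0, -0.002, -0.003], [-0.002, 1.0, 0.003], [0.003, 0.003, -1.0]]
wrist_force: [0.7, 0.2, -0.4]
width: 0.678
grip_force: 66.4
```

Request:
play_rows:
  deltas:
    - {"dx":0,"dy":0,"dz":-0.004,"rx":0,"ry":0,"rz":0,"fingers":0.5}
    - {"dx":0,"dy":0,"dz":-0.007,"rx":0,"ry":0,"rz":0,"fingers":0.5}
    - {"dx":0,"dy":0,"dz":-0.008,"rx":0,"ry":0,"rz":0,"fingers":0.5}

```text
time: 10.45
tcp_pos: [0.4872, -0.3034, 0.0427]
tool_rot: [[-1.0, -0.0, -0.0], [-0.0, 1.0, -0.002], [0.0, -0.002, -1.0]]
wrist_force: [-4.5, -1.1, 2.6]
width: 0.677
grip_force: 66.4
```

Request:
play_rows:
  deltas:
    - {"dx":-0.0015,"dy":0,"dz":0,"rx":0,"ry":0,"rz":0,"fingers":0.5}
    - {"dx":-0.0015,"dy":0,"dz":0,"rx":0,"ry":0,"rz":0,"fingers":0.5}

```text
time: 10.65
tcp_pos: [0.4867, -0.3031, 0.0422]
tool_rot: [[-1.0, -0.0, 0.002], [-0.0, 1.0, -0.001], [-0.002, -0.001, -1.0]]
wrist_force: [-0.4, 0.0, 0.7]
width: 0.678
grip_force: 66.4
```

Request:
play_rows:
  deltas:
    - {"dx":0,"dy":0,"dz":0,"rx":0,"ry":0,"rz":0,"fingers":0.72}
    - {"dx":0,"dy":0,"dz":0,"rx":0,"ry":0,"rz":0,"fingers":0.85}
    - {"dx":0,"dy":0,"dz":0,"rx":0,"ry":0,"rz":0,"fingers":0.85}

```text
time: 10.95
tcp_pos: [0.4861, -0.3028, 0.0415]
tool_rot: [[-1.0, -0.0, 0.0], [-0.0, 1.0, 0.0], [-0.0, 0.0, -1.0]]
wrist_force: [-0.9, 0.3, -0.5]
width: 0.853
grip_force: 0.0
```

Request:
play_rows:
  deltas:
    - {"dx":0,"dy":0,"dz":0.03,"rx":0,"ry":0,"rz":0,"fingers":0.85}
    - {"dx":0,"dy":0,"dz":0.07,"rx":0,"ry":0,"rz":0,"fingers":0.85}
    - {"dx":0,"dy":0,"dz":0.1,"rx":0,"ry":0,"rz":0,"fingers":0.85}
    - {"dx":0,"dy":0,"dz":0.1,"rx":0,"ry":0,"rz":0,"fingers":0.85}

```text
time: 11.35
tcp_pos: [0.4884, -0.3048, 0.1463]
tool_rot: [[-1.0, -0.0, 0.007], [-0.0, 1.0, -0.005], [-0.007, -0.005, -1.0]]
wrist_force: [0.2, -0.4, 0.8]
width: 0.854
grip_force: 0.0
```

```bash
python3 - <<'E'
from h import *
st(); f=snap("wrist","w7")
u,v=proj("w7",[.486,-.302,.05]).astype(int);print(u,v)
c=f[max(0,v-90):v+90,u-120:u+120][:,:,::-1]
cv2.imwrite("pics/w7c.png",cv2.resize(c,None,fx=2.5,fy=2.5,interpolation=cv2.INTER_CUBIC))
E
```

```text
11.35 [ 0.4884 -0.3048  0.1463] [[-1.0, -0.0, 0.007], [-0.0, 1.0, -0.005], [-0.007, -0.005, -1.0]] [ 0.2 -0.4  0.8] 0.854 0.0 [-0.7   0.35 -0.12  1.1   0.   -0.7 ]
321 192
```

View pics/w7c.png

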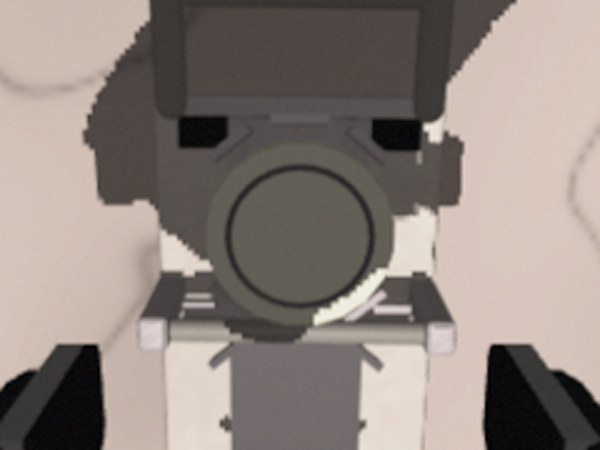

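The dish lies face-up in the pocket area, ring centre at crop (300,235). I'll check it against the seat numerically.

```bash
python3 - <<'E'
from h import *
g=lambda x,y,z:np.round(px("w7",321-120+x/2.5,192-90+y/2.5,z),4)
print("dish",g(300,235,.056), "posts",g(152,333,.056),g(440,335,.056))
l,r=g(206,235,.05),g(393,235,.05);print("diam if z=.05",l,r,r[1]-l[1]);
for z in (.056,.060): print(z,(g(393,235,z)-g(206,235,z))[1], (g(375,235,z)-g(225,235,z))[1])
# ring diam reference on tray in w5
print("ref w5 ring",(px("w5",365,258,.018)-px("w5",263,258,.018))[1],(px("w5",378,258,.018)-px("w5",250,258,.018))[1])
E
```

```text
dish [ 0.4871 -0.3021  0.056 ] posts [ 0.5202 -0.35    0.056 ] [ 0.5208 -0.2567  0.056 ]
diam if z=.05 [ 0.4889 -0.3322  0.05  ] [ 0.4888 -0.2723  0.05  ] 0.05990000000000001
0.056 0.05829999999999996 0.04680000000000001
0.06 0.05740000000000001 0.045999999999999985
ref w5 ring 0.04663694422093376 0.058524795718413986
```

Request:
play_rows:
  deltas:
    - {"dx":-0.01,"dy":0,"dz":0,"rx":0,"ry":0,"rz":-0.14,"fingers":0.6}
    - {"dx":-0.02,"dy":0,"dz":0,"rx":0,"ry":0,"rz":-0.28,"fingers":0.25}
    - {"dx":-0.03,"dy":0,"dz":0,"rx":0,"ry":0,"rz":-0.42,"fingers":0.25}
    - {"dx":-0.04,"dy":0,"dz":0,"rx":0,"ry":0,"rz":-0.56,"fingers":0.25}
    - {"dx":-0.05,"dy":0,"dz":0,"rx":0,"ry":0,"rz":-0.7,"fingers":0.25}

```text
time: 11.9
tcp_pos: [0.4347, -0.302, 0.1397]
tool_rot: [[-0.761, 0.648, -0.002], [0.648, 0.761, 0.002], [0.003, 0.0, -1.0]]
wrist_force: [-1.1, -0.1, -1.1]
width: 0.251
grip_force: 0.0
```

Request:
play_rows:
  deltas:
    - {"dx":-0.01,"dy":0,"dz":0,"rx":0,"ry":0,"rz":-0.14,"fingers":0.25}
    - {"dx":-0.02,"dy":0,"dz":0,"rx":0,"ry":0,"rz":-0.28,"fingers":0.25}
    - {"dx":-0.022,"dy":0,"dz":0,"rx":0,"ry":0,"rz":-0.42,"fingers":0.25}
    - {"dx":-0.022,"dy":0,"dz":0,"rx":0,"ry":0,"rz":-0.56,"fingers":0.25}
    - {"dx":-0.022,"dy":0,"dz":0,"rx":0,"ry":0,"rz":-0.7,"fingers":0.25}

```text
time: 12.4
tcp_pos: [0.413, -0.3021, 0.1398]
tool_rot: [[-0.164, 0.986, -0.002], [0.986, 0.164, 0.002], [0.002, -0.001, -1.0]]
wrist_force: [-0.5, 0.4, -1.0]
width: 0.258
grip_force: 0.0
```

Request:
play_rows:
  deltas:
    - {"dx":0,"dy":0,"dz":0,"rx":0,"ry":0,"rz":-0.14,"fingers":0.25}
    - {"dx":0,"dy":0,"dz":0,"rx":0,"ry":0,"rz":-0.17,"fingers":0.25}
    - {"dx":0,"dy":0,"dz":0,"rx":0,"ry":0,"rz":-0.17,"fingers":0.25}

```text
time: 12.7
tcp_pos: [0.4132, -0.3021, 0.1399]
tool_rot: [[-0.001, 1.0, -0.002], [1.0, 0.001, 0.002], [0.002, -0.002, -1.0]]
wrist_force: [0.9, -0.2, 0.0]
width: 0.251
grip_force: 0.0
```

```bash
python3 - <<'E'
from h import *
st(); f=snap("wrist","w8")
for z in(.044,.05):print(proj("w8",[.4132,-.302,z]),proj("w8",[.4132,-.25,z]))
u,v=proj("w8",[.413,-.28,.048]).astype(int)
for r in (v-12,v,v+12): print(r,f[r,u-35:u+36:1].sum(1)//3)
E
```

```text
12.7 [ 0.4132 -0.3021  0.1399] [[-0.001, 1.0, -0.002], [1.0, 0.001, 0.002], [0.002, -0.002, -1.0]] [ 0.9 -0.2  0. ] 0.251 0.0 [-0.79  0.24 -0.28  1.05  0.    0.78]
[318.19072125 198.01444196] [318.21431533 131.8736493 ]
[318.17302674 200.12134706] [318.19615172 132.43615553]
159 [ 78  78  78  79  78  79  81  79  78  78  80  78  78  79  79  78  78  79
  78  78  78  79  78  78  78  78  77  76  78  76  77  72  56  58  84 119
 123 149 180 174 167 159 148 131 137 183 205 205 204 203 202 204 204 203
 204 204 206 203 204 206 205 204 205 205 205 206 204 204 176  79  77]
171 [ 81  78  79  79  80  78  78  78  78  79  79  78  77  79  79  77  78  77
  78  77  78  76  76  76  78  78  78  77  78  77  75  65  58  60  63  63
  62  64  62  63  63  61  61  58  65  77  76  77  77  76  77  76  76  75
  79 109 152 165 189 204 204 205 203 204 204 204 203 205 176  78  78]
183 [79 80 79 79 78 78 79 78 78 79 77 76 78 77 79 78 77 77 77 77 78 78 78 77
 77 77 76 77 77 78 75 66 56 61 62 65 62 64 63 64 64 61 62 58 66 77 76 76
 78 78 79 77 76 77 76 77 79 77 76 77 77 77 78 77 76 78 76 78 77 80 77]
```

Request:
play_rows:
  deltas:
    - {"dx":0.0015,"dy":0,"dz":-0.035,"rx":0,"ry":0,"rz":0,"fingers":0.23}
    - {"dx":0.0015,"dy":0,"dz":-0.07,"rx":0,"ry":0,"rz":0,"fingers":0.23}
    - {"dx":0.0015,"dy":0,"dz":-0.09,"rx":0,"ry":0,"rz":0,"fingers":0.23}
    - {"dx":0.0015,"dy":0,"dz":-0.104,"rx":0,"ry":0,"rz":0,"fingers":0.23}
    - {"dx":0.0015,"dy":0,"dz":-0.104,"rx":0,"ry":0,"rz":0,"fingers":0.23}

```text
time: 13.25
tcp_pos: [0.4136, -0.301, 0.0347]
tool_rot: [[-0.002, 1.0, -0.004], [1.0, 0.002, 0.004], [0.004, -0.004, -1.0]]
wrist_force: [-0.7, -0.2, -0.2]
width: 0.23
grip_force: 0.0
```

Request:
play_rows:
  deltas:
    - {"dx":0,"dy":0,"dz":0,"rx":0,"ry":0,"rz":0,"fingers":0.1}
    - {"dx":0,"dy":0,"dz":0,"rx":0,"ry":0,"rz":0,"fingers":0.05}
    - {"dx":0,"dy":0,"dz":0,"rx":0,"ry":0,"rz":0,"fingers":0.05}

```text
time: 13.55
tcp_pos: [0.4138, -0.302, 0.0373]
tool_rot: [[-0.001, 1.0, -0.003], [1.0, 0.001, 0.001], [0.001, -0.003, -1.0]]
wrist_force: [-5.2, 1.2, -2.1]
width: 0.086
grip_force: 58.5
```

```bash
python3 - <<'E'
import numpy as np
th=np.r_[np.arange(0,1.5,.1),np.arange(1.5,3.16,.0823)]
th=np.r_[th[:-1],3.1416] if th[-1]<3.1416 else th
R=.108
x=R*(1-np.cos(th));z=R*np.sin(th)
for i in range(0,len(th)-1,5):
  j=range(i+1,min(i+6,len(th)));print(round(th[i],2),[(round(x[k]-x[i],4),round(z[k]-z[i],4)) for k in j])
E
```

```text
0.0 [(np.float64(0.0005), np.float64(0.0108)), (np.float64(0.0022), np.float64(0.0215)), (np.float64(0.0048), np.float64(0.0319)), (np.float64(0.0085), np.float64(0.0421)), (np.float64(0.0132), np.float64(0.0518))]
0.5 [(np.float64(0.0056), np.float64(0.0092)), (np.float64(0.0122), np.float64(0.0178)), (np.float64(0.0195), np.float64(0.0257)), (np.float64(0.0276), np.float64(0.0328)), (np.float64(0.0364), np.float64(0.0391))]
1.0 [(np.float64(0.0094), np.float64(0.0054)), (np.float64(0.0192), np.float64(0.0098)), (np.float64(0.0295), np.float64(0.0132)), (np.float64(0.04), np.float64(0.0155)), (np.float64(0.0507), np.float64(0.0169))]
1.5 [(np.float64(0.0089), np.float64(0.0003)), (np.float64(0.0178), np.float64(-0.0002)), (np.float64(0.0266), np.float64(-0.0014)), (np.float64(0.0352), np.float64(-0.0033)), (np.float64(0.0437), np.float64(-0.0059))]
1.91 [(np.float64(0.0082), np.float64(-0.0033)), (np.float64(0.0162), np.float64(-0.0073)), (np.float64(0.0238), np.float64(-0.0119)), (np.float64(0.031), np.float64(-0.0171)), (np.float64(0.0377), np.float64(-0.0229))]
2.32 [(np.float64(0.0062), np.float64(-0.0063)), (np.float64(0.0119), np.float64(-0.0132)), (np.float64(0.017), np.float64(-0.0204)), (np.float64(0.0215), np.float64(-0.0281)), (np.float64(0.0254), np.float64(-0.0361))]
2.73 [(np.float64(0.0032), np.float64(-0.0083)), (np.float64(0.0057), np.float64(-0.0168)), (np.float64(0.0074), np.float64(-0.0255)), (np.float64(0.0085), np.float64(-0.0344)), (np.float64(0.0088), np.float64(-0.0432))]
```

Request:
play_rows:
  deltas:
    - {"dx":0.0005,"dy":0,"dz":0.0108,"rx":0,"ry":0,"rz":0,"fingers":0.05}
    - {"dx":0.0022,"dy":0,"dz":0.0215,"rx":0,"ry":0,"rz":0,"fingers":0.05}
    - {"dx":0.0048,"dy":0,"dz":0.0319,"rx":0,"ry":0,"rz":0,"fingers":0.05}
    - {"dx":0.0085,"dy":0,"dz":0.0421,"rx":0,"ry":0,"rz":0,"fingers":0.05}
    - {"dx":0.0132,"dy":0,"dz":0.0518,"rx":0,"ry":0,"rz":0,"fingers":0.05}

```text
time: 14.05
tcp_pos: [0.4271, -0.3022, 0.0905]
tool_rot: [[-0.001, 1.0, -0.003], [1.0, 0.001, 0.0], [0.0, -0.003, -1.0]]
wrist_force: [-6.4, 1.0, -2.2]
width: 0.092
grip_force: 58.4
```

Lifting well with small forces; continuing.

Request:
play_rows:
  deltas:
    - {"dx":0.0056,"dy":0,"dz":0.0092,"rx":0,"ry":0,"rz":0,"fingers":0.05}
    - {"dx":0.0122,"dy":0,"dz":0.0178,"rx":0,"ry":0,"rz":0,"fingers":0.05}
    - {"dx":0.0195,"dy":0,"dz":0.0257,"rx":0,"ry":0,"rz":0,"fingers":0.05}
    - {"dx":0.0276,"dy":0,"dz":0.0328,"rx":0,"ry":0,"rz":0,"fingers":0.05}
    - {"dx":0.0364,"dy":0,"dz":0.0391,"rx":0,"ry":0,"rz":0,"fingers":0.05}

```text
time: 14.55
tcp_pos: [0.4628, -0.3027, 0.1311]
tool_rot: [[-0.0, 1.0, -0.004], [1.0, 0.0, -0.001], [-0.001, -0.004, -1.0]]
wrist_force: [-9.5, 0.9, 9.4]
width: 0.09
grip_force: 58.7
```

Request:
play_rows:
  deltas:
    - {"dx":0.0094,"dy":0,"dz":0.0054,"rx":0,"ry":0,"rz":0,"fingers":0.05}
    - {"dx":0.0192,"dy":0,"dz":0.0098,"rx":0,"ry":0,"rz":0,"fingers":0.05}
    - {"dx":0.0295,"dy":0,"dz":0.0132,"rx":0,"ry":0,"rz":0,"fingers":0.05}
    - {"dx":0.04,"dy":0,"dz":0.0155,"rx":0,"ry":0,"rz":0,"fingers":0.05}
    - {"dx":0.0507,"dy":0,"dz":0.0169,"rx":0,"ry":0,"rz":0,"fingers":0.05}

```text
time: 15.05
tcp_pos: [0.517, -0.3035, 0.1498]
tool_rot: [[-0.001, 1.0, 0.004], [1.0, 0.001, -0.003], [-0.003, 0.004, -1.0]]
wrist_force: [-3.1, 0.3, 4.9]
width: 0.086
grip_force: 59.3
```

Request:
play_rows:
  deltas:
    - {"dx":0.0089,"dy":0,"dz":0.0003,"rx":0,"ry":0,"rz":0,"fingers":0.05}
    - {"dx":0.0178,"dy":0,"dz":-0.0002,"rx":0,"ry":0,"rz":0,"fingers":0.05}
    - {"dx":0.0266,"dy":0,"dz":-0.0014,"rx":0,"ry":0,"rz":0,"fingers":0.05}
    - {"dx":0.0352,"dy":0,"dz":-0.0033,"rx":0,"ry":0,"rz":0,"fingers":0.05}
    - {"dx":0.0437,"dy":0,"dz":-0.0059,"rx":0,"ry":0,"rz":0,"fingers":0.05}

```text
time: 15.55
tcp_pos: [0.5615, -0.3043, 0.1418]
tool_rot: [[-0.001, 1.0, 0.005], [1.0, 0.001, -0.004], [-0.004, 0.005, -1.0]]
wrist_force: [-0.9, -3.0, 5.9]
width: 0.084
grip_force: 61.8
```

Request:
play_rows:
  deltas:
    - {"dx":0.0082,"dy":0,"dz":-0.0033,"rx":0,"ry":0,"rz":0,"fingers":0.05}
    - {"dx":0.0162,"dy":0,"dz":-0.0073,"rx":0,"ry":0,"rz":0,"fingers":0.05}
    - {"dx":0.0238,"dy":0,"dz":-0.0119,"rx":0,"ry":0,"rz":0,"fingers":0.05}
    - {"dx":0.031,"dy":0,"dz":-0.0171,"rx":0,"ry":0,"rz":0,"fingers":0.05}
    - {"dx":0.0377,"dy":0,"dz":-0.0229,"rx":0,"ry":0,"rz":0,"fingers":0.05}

```text
time: 16.05
tcp_pos: [0.5984, -0.3043, 0.1168]
tool_rot: [[-0.001, 1.0, 0.002], [1.0, 0.001, -0.003], [-0.003, 0.002, -1.0]]
wrist_force: [-1.1, -5.7, 4.3]
width: 0.083
grip_force: 62.5
```

Request:
play_rows:
  deltas:
    - {"dx":0.0062,"dy":0,"dz":-0.0063,"rx":0,"ry":0,"rz":0,"fingers":0.05}
    - {"dx":0.0119,"dy":0,"dz":-0.0132,"rx":0,"ry":0,"rz":0,"fingers":0.05}
    - {"dx":0.017,"dy":0,"dz":-0.0204,"rx":0,"ry":0,"rz":0,"fingers":0.05}
    - {"dx":0.0215,"dy":0,"dz":-0.0281,"rx":0,"ry":0,"rz":0,"fingers":0.05}
    - {"dx":0.0254,"dy":0,"dz":-0.0361,"rx":0,"ry":0,"rz":0,"fingers":0.05}

```text
time: 16.55
tcp_pos: [0.6229, -0.3035, 0.0796]
tool_rot: [[-0.001, 1.0, 0.0], [1.0, 0.001, -0.001], [-0.001, 0.0, -1.0]]
wrist_force: [-1.8, -5.6, 1.7]
width: 0.086
grip_force: 60.7
```

Request:
play_rows:
  deltas:
    - {"dx":0.0032,"dy":0,"dz":-0.0083,"rx":0,"ry":0,"rz":0,"fingers":0.05}
    - {"dx":0.0057,"dy":0,"dz":-0.0168,"rx":0,"ry":0,"rz":0,"fingers":0.05}
    - {"dx":0.0074,"dy":0,"dz":-0.0255,"rx":0,"ry":0,"rz":0,"fingers":0.05}
    - {"dx":0.0085,"dy":0,"dz":-0.033,"rx":0,"ry":0,"rz":0,"fingers":0.05}
    - {"dx":0.0085,"dy":0,"dz":-0.033,"rx":0,"ry":0,"rz":0,"fingers":0.05}

```text
time: 17.05
tcp_pos: [0.6298, -0.3034, 0.0448]
tool_rot: [[-0.001, 1.0, -0.003], [1.0, 0.001, -0.0], [-0.0, -0.003, -1.0]]
wrist_force: [-3.1, -7.4, -1.7]
width: 0.082
grip_force: 58.3
```

Request:
play_rows:
  deltas:
    - {"dx":0,"dy":0,"dz":-0.003,"rx":0,"ry":0,"rz":0,"fingers":0.05}
    - {"dx":0,"dy":0,"dz":-0.006,"rx":0,"ry":0,"rz":0,"fingers":0.05}
    - {"dx":0,"dy":0,"dz":-0.008,"rx":0,"ry":0,"rz":0,"fingers":0.05}
    - {"dx":0,"dy":0,"dz":-0.008,"rx":0,"ry":0,"rz":0,"fingers":0.05}

```text
time: 17.45
tcp_pos: [0.6299, -0.3034, 0.0431]
tool_rot: [[-0.001, 1.0, -0.001], [1.0, 0.001, -0.002], [-0.002, -0.001, -1.0]]
wrist_force: [-12.1, -1.8, 23.4]
width: 0.086
grip_force: 60.9
```

```bash
python3 - <<'E'
from h import *
st(); f=snap("side","s2"); f2=snap("scene","sc2")
c=f[125:205,350:480][:,:,::-1];d=f2[190:285,160:260][:,:,::-1]
a=cv2.resize(c,(520,320),interpolation=cv2.INTER_CUBIC);b=cv2.resize(d,(280,320),interpolation=cv2.INTER_CUBIC)
cv2.imwrite("pics/s2c.png",np.hstack([a,b]))
E
```

```text
17.45 [ 0.6299 -0.3034  0.0431] [[-0.001, 1.0, -0.001], [1.0, 0.001, -0.002], [-0.002, -0.001, -1.0]] [-12.1  -1.8  23.4] 0.086 60.9 [-0.56  0.65  0.11  1.03 -0.    1.01]
```

Request:
play_rows:
  deltas:
    - {"dx":0,"dy":0,"dz":0.006,"rx":0,"ry":0,"rz":0,"fingers":0.05}
    - {"dx":-0.0005,"dy":0,"dz":0.0168,"rx":0,"ry":0,"rz":0,"fingers":0.05}
    - {"dx":-0.0022,"dy":0,"dz":0.0275,"rx":0,"ry":0,"rz":0,"fingers":0.05}
    - {"dx":-0.0048,"dy":0,"dz":0.0379,"rx":0,"ry":0,"rz":0,"fingers":0.05}
    - {"dx":-0.0085,"dy":0,"dz":0.0481,"rx":0,"ry":0,"rz":0,"fingers":0.05}

```text
time: 18.05
tcp_pos: [0.6217, -0.3026, 0.0863]
tool_rot: [[-0.001, 1.0, -0.002], [1.0, 0.001, 0.001], [0.001, -0.002, -1.0]]
wrist_force: [-2.3, -1.4, -3.3]
width: 0.084
grip_force: 58.8
```

Request:
play_rows:
  deltas:
    - {"dx":-0.0047,"dy":0,"dz":0.0097,"rx":0,"ry":0,"rz":0,"fingers":0.05}
    - {"dx":-0.0103,"dy":0,"dz":0.0189,"rx":0,"ry":0,"rz":0,"fingers":0.05}
    - {"dx":-0.0169,"dy":0,"dz":0.0275,"rx":0,"ry":0,"rz":0,"fingers":0.05}
    - {"dx":-0.0242,"dy":0,"dz":0.0354,"rx":0,"ry":0,"rz":0,"fingers":0.05}
    - {"dx":-0.0323,"dy":0,"dz":0.0425,"rx":0,"ry":0,"rz":0,"fingers":0.05}

```text
time: 18.55
tcp_pos: [0.5905, -0.3023, 0.1307]
tool_rot: [[-0.002, 1.0, 0.002], [1.0, 0.002, 0.001], [0.001, 0.002, -1.0]]
wrist_force: [1.4, 5.0, -3.5]
width: 0.08
grip_force: 58.7
```

Request:
play_rows:
  deltas:
    - {"dx":-0.0088,"dy":0,"dz":0.0063,"rx":0,"ry":0,"rz":0,"fingers":0.05}
    - {"dx":-0.0182,"dy":0,"dz":0.0117,"rx":0,"ry":0,"rz":0,"fingers":0.05}
    - {"dx":-0.028,"dy":0,"dz":0.0161,"rx":0,"ry":0,"rz":0,"fingers":0.05}
    - {"dx":-0.0383,"dy":0,"dz":0.0195,"rx":0,"ry":0,"rz":0,"fingers":0.05}
    - {"dx":-0.0488,"dy":0,"dz":0.0218,"rx":0,"ry":0,"rz":0,"fingers":0.05}

```text
time: 19.05
tcp_pos: [0.5432, -0.3019, 0.1552]
tool_rot: [[-0.003, 1.0, 0.007], [1.0, 0.003, -0.0], [-0.0, 0.007, -1.0]]
wrist_force: [1.9, 0.2, 10.4]
width: 0.078
grip_force: 58.8
```

Request:
play_rows:
  deltas:
    - {"dx":-0.0107,"dy":0,"dz":0.0013,"rx":0,"ry":0,"rz":0,"fingers":0.05}
    - {"dx":-0.0215,"dy":0,"dz":0.0015,"rx":0,"ry":0,"rz":0,"fingers":0.05}
    - {"dx":-0.0323,"dy":0,"dz":0.0007,"rx":0,"ry":0,"rz":0,"fingers":0.05}
    - {"dx":-0.0429,"dy":0,"dz":-0.0013,"rx":0,"ry":0,"rz":0,"fingers":0.05}
    - {"dx":-0.0533,"dy":0,"dz":-0.0042,"rx":0,"ry":0,"rz":0,"fingers":0.05}

```text
time: 19.55
tcp_pos: [0.488, -0.3046, 0.1546]
tool_rot: [[-0.001, 1.0, 0.005], [1.0, 0.001, -0.008], [-0.008, 0.005, -1.0]]
wrist_force: [-9.1, 0.2, 33.3]
width: 0.058
grip_force: 39.6
```

Request:
play_rows:
  deltas:
    - {"dx":-0.01,"dy":0,"dz":-0.004,"rx":0,"ry":0,"rz":0,"fingers":0.05}
    - {"dx":-0.0196,"dy":0,"dz":-0.009,"rx":0,"ry":0,"rz":0,"fingers":0.05}
    - {"dx":-0.0286,"dy":0,"dz":-0.0149,"rx":0,"ry":0,"rz":0,"fingers":0.05}
    - {"dx":-0.037,"dy":0,"dz":-0.0217,"rx":0,"ry":0,"rz":0,"fingers":0.05}
    - {"dx":-0.0447,"dy":0,"dz":-0.0292,"rx":0,"ry":0,"rz":0,"fingers":0.05}

```text
time: 20.05
tcp_pos: [0.4372, -0.3039, 0.1202]
tool_rot: [[0.001, 1.0, -0.01], [1.0, -0.002, -0.005], [-0.005, -0.01, -1.0]]
wrist_force: [-15.7, -5.1, 12.1]
width: 0.05
grip_force: 9.9
```

Request:
play_rows:
  deltas:
    - {"dx":-0.0069,"dy":0,"dz":-0.0083,"rx":0,"ry":0,"rz":0,"fingers":0.05}
    - {"dx":-0.0129,"dy":0,"dz":-0.0173,"rx":0,"ry":0,"rz":0,"fingers":0.05}
    - {"dx":-0.018,"dy":0,"dz":-0.0268,"rx":0,"ry":0,"rz":0,"fingers":0.05}
    - {"dx":-0.0221,"dy":0,"dz":-0.0368,"rx":0,"ry":0,"rz":0,"fingers":0.05}
    - {"dx":-0.0252,"dy":0,"dz":-0.0471,"rx":0,"ry":0,"rz":0,"fingers":0.05}

```text
time: 20.55
tcp_pos: [0.4178, -0.3024, 0.0703]
tool_rot: [[-0.001, 1.0, -0.0], [1.0, 0.001, 0.0], [0.0, -0.0, -1.0]]
wrist_force: [0.2, 0.1, -0.3]
width: 0.048
grip_force: 0.0
```

Request:
play_rows:
  deltas:
    - {"dx":0,"dy":0,"dz":0.04,"rx":0,"ry":0,"rz":0.1,"fingers":0.05}
    - {"dx":0,"dy":0,"dz":0.08,"rx":0,"ry":0,"rz":0.24,"fingers":0.3}
    - {"dx":0.02,"dy":0,"dz":0.1,"rx":0,"ry":0,"rz":0.38,"fingers":0.85}
    - {"dx":0.04,"dy":0,"dz":0.1,"rx":0,"ry":0,"rz":0.52,"fingers":0.85}
    - {"dx":0.06,"dy":0,"dz":0.1,"rx":0,"ry":0,"rz":0.66,"fingers":0.85}

```text
time: 21.05
tcp_pos: [0.4795, -0.3031, 0.1717]
tool_rot: [[-0.619, 0.786, 0.002], [0.786, 0.619, -0.001], [-0.002, 0.001, -1.0]]
wrist_force: [-0.7, -0.4, -0.3]
width: 0.733
grip_force: 0.0
```

Request:
play_rows:
  deltas:
    - {"dx":0.015,"dy":0,"dz":0,"rx":0,"ry":0,"rz":0.14,"fingers":0.85}
    - {"dx":0.03,"dy":0,"dz":0,"rx":0,"ry":0,"rz":0.28,"fingers":0.85}
    - {"dx":0.045,"dy":0,"dz":0,"rx":0,"ry":0,"rz":0.42,"fingers":0.85}
    - {"dx":0.06,"dy":0,"dz":0,"rx":0,"ry":0,"rz":0.56,"fingers":0.85}
    - {"dx":0.079,"dy":0,"dz":0,"rx":0,"ry":0,"rz":0.7,"fingers":0.85}

```text
time: 21.55
tcp_pos: [0.5576, -0.3024, 0.1701]
tool_rot: [[-0.979, 0.202, -0.001], [0.202, 0.979, 0.001], [0.001, 0.001, -1.0]]
wrist_force: [0.1, -0.7, -0.0]
width: 0.855
grip_force: 0.0
```

Request:
play_rows:
  deltas:
    - {"dx":0,"dy":0,"dz":0,"rx":0,"ry":0,"rz":0.14,"fingers":0.85}
    - {"dx":0,"dy":0,"dz":0,"rx":0,"ry":0,"rz":0.211,"fingers":0.85}
    - {"dx":0,"dy":0,"dz":0,"rx":0,"ry":0,"rz":0.211,"fingers":0.85}
    - {"dx":0,"dy":0,"dz":0,"rx":0,"ry":0,"rz":0.211,"fingers":0.85}

```text
time: 21.95
tcp_pos: [0.5571, -0.3025, 0.1704]
tool_rot: [[-1.0, 0.0, -0.001], [0.0, 1.0, 0.001], [0.001, 0.001, -1.0]]
wrist_force: [-1.1, 0.4, 0.3]
width: 0.853
grip_force: 0.0
```

```bash
python3 - <<'E'
from h import *
st(); f=snap("wrist","w9")
for p in([.557,-.303,.056],[.486,-.303,.041],[.4135,-.303,.048]):print(proj("w9",p))
E
```

```text
21.95 [ 0.5571 -0.3025  0.1704] [[-1.0, 0.0, -0.001], [0.0, 1.0, 0.001], [0.001, 0.001, -1.0]] [-1.1  0.4  0.3] 0.853 0.0 [-0.62  0.45  0.1   1.22  0.   -0.62]
[316.32792598 190.51738915]
[316.17978063 104.46372178]
[315.88664783   4.76997235]
```

View pics/w9.png

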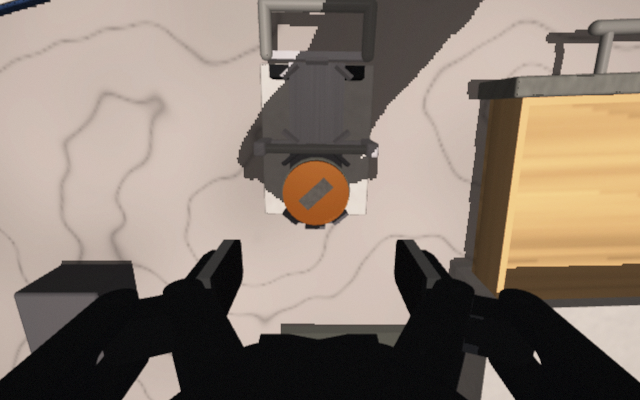

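The dish lies amber side up in the nest at (316,192), and the plate is back on its loading side. The rack's nearest corner is at about (135,263).

```bash
python3 - <<'E'
from h import *
print(px("w9",316,192,.056),"rack",px("w9",137,263,.06),px("w9",137,263,.0))
E
```

```text
[ 0.55831418 -0.30328468  0.056     ] rack [ 0.62316103 -0.46461551  0.06      ] [ 0.65474992 -0.50314378  0.        ]
```

Request:
play_rows:
  deltas:
    - {"dx":0.001,"dy":0,"dz":-0.04,"rx":0,"ry":0,"rz":0,"fingers":0.85}
    - {"dx":0.001,"dy":0,"dz":-0.08,"rx":0,"ry":0,"rz":0,"fingers":0.85}
    - {"dx":0.001,"dy":0,"dz":-0.11,"rx":0,"ry":0,"rz":0,"fingers":0.85}
    - {"dx":0.001,"dy":0,"dz":-0.13,"rx":0,"ry":0,"rz":0,"fingers":0.85}
    - {"dx":0.001,"dy":0,"dz":-0.131,"rx":0,"ry":0,"rz":0,"fingers":0.85}

```text
time: 22.5
tcp_pos: [0.5558, -0.3012, 0.0366]
tool_rot: [[-1.0, -0.0, -0.005], [-0.0, 1.0, 0.004], [0.005, 0.004, -1.0]]
wrist_force: [0.4, 0.1, 0.1]
width: 0.849
grip_force: 0.0
```

Request:
play_rows:
  deltas:
    - {"dx":0,"dy":0,"dz":0,"rx":0,"ry":0,"rz":0,"fingers":0.85}
    - {"dx":0,"dy":0,"dz":0,"rx":0,"ry":0,"rz":0,"fingers":0.7}
    - {"dx":0,"dy":0,"dz":0,"rx":0,"ry":0,"rz":0,"fingers":0.5}
    - {"dx":0,"dy":0,"dz":0,"rx":0,"ry":0,"rz":0,"fingers":0.5}

```text
time: 22.9
tcp_pos: [0.5593, -0.3041, 0.0427]
tool_rot: [[-1.0, -0.001, 0.003], [-0.001, 1.0, -0.003], [-0.003, -0.003, -1.0]]
wrist_force: [-2.6, -1.6, 6.4]
width: 0.668
grip_force: 64.1
```

Request:
play_rows:
  deltas:
    - {"dx":0,"dy":0,"dz":0.01,"rx":0,"ry":0,"rz":0,"fingers":0.5}
    - {"dx":0,"dy":0,"dz":0.03,"rx":0,"ry":0,"rz":0,"fingers":0.5}
    - {"dx":0,"dy":0,"dz":0.065,"rx":0,"ry":0,"rz":0,"fingers":0.5}
    - {"dx":0,"dy":0,"dz":0.1,"rx":0,"ry":0,"rz":0,"fingers":0.5}
    - {"dx":0,"dy":0.02,"dz":0.11,"rx":0,"ry":0,"rz":0,"fingers":0.5}

```text
time: 23.4
tcp_pos: [0.5605, -0.2857, 0.1555]
tool_rot: [[-1.0, 0.001, 0.007], [0.001, 1.0, -0.005], [-0.007, -0.005, -1.0]]
wrist_force: [1.4, -0.3, 0.4]
width: 0.671
grip_force: 63.9
```

Request:
play_rows:
  deltas:
    - {"dx":0,"dy":0.04,"dz":0,"rx":0,"ry":0,"rz":0,"fingers":0.5}
    - {"dx":0,"dy":0.08,"dz":0,"rx":0,"ry":0,"rz":0,"fingers":0.5}
    - {"dx":-0.004,"dy":0.12,"dz":0,"rx":0,"ry":0,"rz":0,"fingers":0.5}
    - {"dx":-0.009,"dy":0.16,"dz":0,"rx":0,"ry":0,"rz":0,"fingers":0.5}
    - {"dx":-0.009,"dy":0.2,"dz":0,"rx":0,"ry":0,"rz":0,"fingers":0.5}

```text
time: 23.9
tcp_pos: [0.5479, -0.0803, 0.1503]
tool_rot: [[-1.0, -0.001, -0.001], [-0.001, 1.0, 0.001], [0.001, 0.001, -1.0]]
wrist_force: [0.3, 0.3, -0.9]
width: 0.671
grip_force: 63.9
```

Request:
play_rows:
  deltas:
    - {"dx":0,"dy":0.04,"dz":0,"rx":0,"ry":0,"rz":0,"fingers":0.5}
    - {"dx":0,"dy":0.08,"dz":0,"rx":0,"ry":0,"rz":0,"fingers":0.5}
    - {"dx":0,"dy":0.11,"dz":0,"rx":0,"ry":0,"rz":0,"fingers":0.5}
    - {"dx":0,"dy":0.119,"dz":0,"rx":0,"ry":0,"rz":0,"fingers":0.5}
    - {"dx":0,"dy":0.119,"dz":0,"rx":0,"ry":0,"rz":0,"fingers":0.5}

```text
time: 24.4
tcp_pos: [0.5486, 0.0379, 0.1502]
tool_rot: [[-1.0, -0.004, -0.0], [-0.004, 1.0, 0.0], [0.0, 0.0, -1.0]]
wrist_force: [-1.3, 0.0, -0.7]
width: 0.672
grip_force: 63.9
```

```bash
python3 - <<'E'
from h import *
st(); f=snap("wrist","w10")
hsv=cv2.cvtColor(f,cv2.COLOR_RGB2HSV)
m=(cv2.inRange(hsv,(5,190,60),(16,255,255)))
n,l,s,c=cv2.connectedComponentsWithStats(m)
for i in np.argsort(-s[1:,4])[:4]+1:print(s[i],c[i])
print("drawer corners proj",proj("w10",[.4765,.09,.07]),proj("w10",[.4765,-.13,.07]))
E
```

```text
24.4 [0.5486 0.0379 0.1502] [[-1.0, -0.004, -0.0], [-0.004, 1.0, 0.0], [0.0, 0.0, -1.0]] [-1.3  0.  -0.7] 0.672 63.9 [-0.08  0.3  -0.17  1.1   0.   -0.08]
[ 256  202  125  114 9287] [318.01313664 258.38020889]
drawer corners proj [392.70139779 102.17239893] [ 72.93112275 101.00970384]
```

Request:
play_rows:
  deltas:
    - {"dx":0.002,"dy":-0.008,"dz":-0.04,"rx":0,"ry":0,"rz":0,"fingers":0.5}
    - {"dx":0.002,"dy":-0.008,"dz":-0.08,"rx":0,"ry":0,"rz":0,"fingers":0.5}
    - {"dx":0.002,"dy":-0.008,"dz":-0.105,"rx":0,"ry":0,"rz":0,"fingers":0.5}
    - {"dx":0.002,"dy":-0.008,"dz":-0.119,"rx":0,"ry":0,"rz":0,"fingers":0.5}
    - {"dx":0.002,"dy":-0.008,"dz":-0.119,"rx":0,"ry":0,"rz":0,"fingers":0.5}

```text
time: 24.95
tcp_pos: [0.5491, 0.0267, 0.0287]
tool_rot: [[-1.0, 0.001, -0.005], [0.001, 1.0, 0.0], [0.005, 0.0, -1.0]]
wrist_force: [-0.4, 0.1, -0.4]
width: 0.672
grip_force: 64.0
```

Request:
play_rows:
  deltas:
    - {"dx":0,"dy":0,"dz":0,"rx":0,"ry":0,"rz":0,"fingers":0.5}
    - {"dx":0,"dy":0,"dz":-0.004,"rx":0,"ry":0,"rz":0,"fingers":0.5}
    - {"dx":0,"dy":0,"dz":-0.006,"rx":0,"ry":0,"rz":0,"fingers":0.5}
    - {"dx":0,"dy":0,"dz":-0.006,"rx":0,"ry":0,"rz":0,"fingers":0.5}

```text
time: 25.35
tcp_pos: [0.5515, 0.0281, 0.0256]
tool_rot: [[-1.0, -0.001, 0.001], [-0.001, 1.0, -0.0], [-0.001, -0.0, -1.0]]
wrist_force: [-0.8, -0.4, -0.3]
width: 0.675
grip_force: 64.0
```

Request:
play_rows:
  deltas:
    - {"dx":0,"dy":0,"dz":-0.002,"rx":0,"ry":0,"rz":0,"fingers":0.5}
    - {"dx":0,"dy":0,"dz":-0.002,"rx":0,"ry":0,"rz":0,"fingers":0.5}
    - {"dx":0,"dy":0,"dz":-0.002,"rx":0,"ry":0,"rz":0,"fingers":0.73}
    - {"dx":0,"dy":0,"dz":-0.002,"rx":0,"ry":0,"rz":0,"fingers":0.78}
    - {"dx":0,"dy":0,"dz":-0.002,"rx":0,"ry":0,"rz":0,"fingers":0.78}

```text
time: 25.85
tcp_pos: [0.551, 0.0283, 0.0231]
tool_rot: [[-1.0, -0.001, -0.0], [-0.001, 1.0, 0.0], [0.0, 0.0, -1.0]]
wrist_force: [0.5, 0.2, 0.7]
width: 0.777
grip_force: 0.0
```

Request:
play_rows:
  deltas:
    - {"dx":0,"dy":0,"dz":0.03,"rx":0,"ry":0,"rz":0,"fingers":0.78}
    - {"dx":0,"dy":0,"dz":0.07,"rx":0,"ry":0,"rz":0,"fingers":0.78}
    - {"dx":0,"dy":0,"dz":0.11,"rx":0,"ry":0,"rz":0,"fingers":0.78}
    - {"dx":0,"dy":0,"dz":0.15,"rx":0,"ry":0,"rz":0,"fingers":0.78}
    - {"dx":0,"dy":0.04,"dz":0.18,"rx":0,"ry":0,"rz":0,"fingers":0.85}

```text
time: 26.35
tcp_pos: [0.5524, 0.0654, 0.2059]
tool_rot: [[-1.0, 0.005, 0.003], [0.005, 1.0, -0.001], [-0.003, -0.001, -1.0]]
wrist_force: [2.1, 0.2, 0.8]
width: 0.848
grip_force: 0.0
```

Request:
play_rows:
  deltas:
    - {"dx":0,"dy":0.05,"dz":0.02,"rx":0,"ry":0,"rz":0,"fingers":0.85}
    - {"dx":0,"dy":0.1,"dz":0.02,"rx":0,"ry":0,"rz":0,"fingers":0.85}
    - {"dx":0,"dy":0.15,"dz":0.02,"rx":0,"ry":0,"rz":0,"fingers":0.85}
    - {"dx":0,"dy":0.2,"dz":0.02,"rx":0,"ry":0,"rz":0,"fingers":0.85}
    - {"dx":0,"dy":0.22,"dz":0.02,"rx":0,"ry":0,"rz":0,"fingers":0.85}

```text
time: 26.85
tcp_pos: [0.5504, 0.2921, 0.2229]
tool_rot: [[-1.0, -0.005, -0.0], [-0.005, 1.0, 0.001], [0.0, 0.001, -1.0]]
wrist_force: [-0.1, -0.6, -1.1]
width: 0.852
grip_force: 0.0
```

Request:
play_rows:
  deltas:
    - {"dx":0,"dy":0,"dz":0,"rx":0,"ry":0,"rz":0,"fingers":0.85}
    - {"dx":0,"dy":0,"dz":0,"rx":0,"ry":0,"rz":0,"fingers":0.85}
    - {"dx":0,"dy":0,"dz":0,"rx":0,"ry":0,"rz":0,"fingers":0.85}

```text
time: 27.15
tcp_pos: [0.5511, 0.2872, 0.223]
tool_rot: [[-1.0, -0.0, -0.0], [-0.0, 1.0, -0.0], [0.0, -0.0, -1.0]]
wrist_force: [0.7, -0.1, 1.2]
width: 0.849
grip_force: 0.0
```

```bash
python3 - <<'E'
from h import *
st(); f=snap("wrist","w11")
print(proj("w11",[.5515,.028,.037]))
print("tray proj",proj("w11",[.5388,.342,.018]),proj("w11",[.4447,.3263,.045]))
E
```

```text
27.15 [0.5511 0.2872 0.223 ] [[-1.0, -0.0, -0.0], [-0.0, 1.0, -0.0], [0.0, -0.0, -1.0]] [ 0.7 -0.1  1.2] 0.849 0.0 [ 0.35  0.41  0.16  1.33 -0.    0.35]
[ 77.02821916 174.31828146]
tray proj [365.86419336 159.64290007] [357.688385    66.92355225]
```

View pics/w11.png

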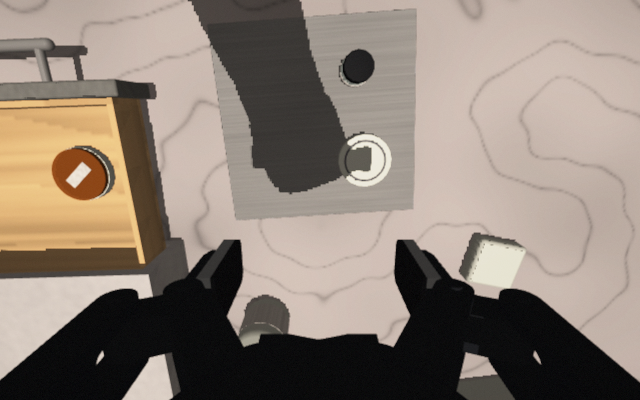

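Dish 1 lies amber-up in the drawer at (81,174). Dish 2 is unmoved at (366,160). Next I grasp dish 2.

Request:
play_rows:
  deltas:
    - {"dx":-0.0123,"dy":0.0548,"dz":-0.02,"rx":0,"ry":0,"rz":0,"fingers":0.85}
    - {"dx":-0.0123,"dy":0.0548,"dz":-0.07,"rx":0,"ry":0,"rz":0,"fingers":0.85}
    - {"dx":-0.0123,"dy":0.0548,"dz":-0.12,"rx":0,"ry":0,"rz":0,"fingers":0.85}
    - {"dx":-0.0123,"dy":0.0548,"dz":-0.16,"rx":0,"ry":0,"rz":0,"fingers":0.85}
    - {"dx":-0.0123,"dy":0.0548,"dz":-0.2,"rx":0,"ry":0,"rz":0,"fingers":0.85}

```text
time: 27.7
tcp_pos: [0.5386, 0.3413, 0.0212]
tool_rot: [[-1.0, 0.001, -0.001], [0.001, 1.0, -0.0], [0.001, -0.0, -1.0]]
wrist_force: [0.0, -0.1, 0.7]
width: 0.845
grip_force: 0.0
```

Request:
play_rows:
  deltas:
    - {"dx":0,"dy":0,"dz":-0.012,"rx":0,"ry":0,"rz":0,"fingers":0.85}
    - {"dx":0,"dy":0,"dz":-0.021,"rx":0,"ry":0,"rz":0,"fingers":0.85}
    - {"dx":0,"dy":0,"dz":-0.021,"rx":0,"ry":0,"rz":0,"fingers":0.85}
    - {"dx":0,"dy":0,"dz":-0.021,"rx":0,"ry":0,"rz":0,"fingers":0.85}

```text
time: 28.1
tcp_pos: [0.5406, 0.3434, 0.0044]
tool_rot: [[-1.0, -0.001, 0.003], [-0.001, 1.0, 0.002], [-0.003, 0.002, -1.0]]
wrist_force: [0.3, 0.3, 1.0]
width: 0.851
grip_force: 0.0
```

Request:
play_rows:
  deltas:
    - {"dx":0,"dy":0,"dz":0,"rx":0,"ry":0,"rz":0,"fingers":0.75}
    - {"dx":0,"dy":0,"dz":0,"rx":0,"ry":0,"rz":0,"fingers":0.5}
    - {"dx":0,"dy":0,"dz":0,"rx":0,"ry":0,"rz":0,"fingers":0.5}
    - {"dx":0,"dy":0,"dz":0,"rx":0,"ry":0,"rz":0,"fingers":0.5}

```text
time: 28.5
tcp_pos: [0.5405, 0.3437, 0.005]
tool_rot: [[-1.0, -0.001, 0.004], [-0.001, 1.0, 0.002], [-0.004, 0.002, -1.0]]
wrist_force: [-0.6, -1.5, 6.5]
width: 0.667
grip_force: 63.0
```

Request:
play_rows:
  deltas:
    - {"dx":0,"dy":0,"dz":0.01,"rx":0,"ry":0,"rz":0,"fingers":0.5}
    - {"dx":0,"dy":0,"dz":0.035,"rx":0,"ry":0,"rz":0,"fingers":0.5}
    - {"dx":0,"dy":0,"dz":0.07,"rx":0,"ry":0,"rz":0,"fingers":0.5}
    - {"dx":0,"dy":0,"dz":0.105,"rx":0,"ry":0,"rz":0,"fingers":0.5}
    - {"dx":0,"dy":0,"dz":0.13,"rx":0,"ry":0,"rz":0,"fingers":0.5}

```text
time: 29.0
tcp_pos: [0.5397, 0.3436, 0.136]
tool_rot: [[-1.0, -0.001, 0.003], [-0.001, 1.0, 0.002], [-0.003, 0.002, -1.0]]
wrist_force: [0.3, -0.4, -1.2]
width: 0.67
grip_force: 64.0
```

Request:
play_rows:
  deltas:
    - {"dx":0,"dy":-0.03,"dz":0.01,"rx":0,"ry":0,"rz":0,"fingers":0.5}
    - {"dx":0,"dy":-0.07,"dz":0.01,"rx":0,"ry":0,"rz":0,"fingers":0.5}
    - {"dx":-0.005,"dy":-0.115,"dz":0.01,"rx":0,"ry":0,"rz":0,"fingers":0.5}
    - {"dx":-0.01,"dy":-0.16,"dz":0.01,"rx":0,"ry":0,"rz":0,"fingers":0.5}
    - {"dx":-0.015,"dy":-0.205,"dz":0.01,"rx":0,"ry":0,"rz":0,"fingers":0.5}

```text
time: 29.5
tcp_pos: [0.5237, 0.1367, 0.1434]
tool_rot: [[-1.0, -0.002, 0.002], [-0.002, 1.0, 0.0], [-0.002, 0.0, -1.0]]
wrist_force: [0.0, -0.6, -0.8]
width: 0.672
grip_force: 64.0
```

Request:
play_rows:
  deltas:
    - {"dx":-0.005,"dy":-0.045,"dz":0,"rx":0,"ry":0,"rz":0,"fingers":0.5}
    - {"dx":-0.01,"dy":-0.09,"dz":0,"rx":0,"ry":0,"rz":0,"fingers":0.5}
    - {"dx":-0.015,"dy":-0.135,"dz":0,"rx":0,"ry":0,"rz":0,"fingers":0.5}
    - {"dx":-0.02,"dy":-0.18,"dz":0,"rx":0,"ry":0,"rz":0,"fingers":0.5}
    - {"dx":-0.025,"dy":-0.225,"dz":0,"rx":0,"ry":0,"rz":0,"fingers":0.5}

```text
time: 30.0
tcp_pos: [0.4988, -0.0887, 0.1435]
tool_rot: [[-1.0, -0.002, 0.002], [-0.002, 1.0, -0.0], [-0.002, -0.0, -1.0]]
wrist_force: [0.7, 0.2, -0.6]
width: 0.67
grip_force: 64.0
```

Request:
play_rows:
  deltas:
    - {"dx":-0.003,"dy":-0.045,"dz":0,"rx":0,"ry":0,"rz":0,"fingers":0.5}
    - {"dx":-0.006,"dy":-0.09,"dz":0,"rx":0,"ry":0,"rz":0,"fingers":0.5}
    - {"dx":-0.01,"dy":-0.135,"dz":0,"rx":0,"ry":0,"rz":0,"fingers":0.5}
    - {"dx":-0.013,"dy":-0.18,"dz":0,"rx":0,"ry":0,"rz":0,"fingers":0.5}
    - {"dx":-0.013,"dy":-0.216,"dz":0,"rx":0,"ry":0,"rz":0,"fingers":0.5}

```text
time: 30.5
tcp_pos: [0.4855, -0.3057, 0.1435]
tool_rot: [[-1.0, 0.0, 0.001], [0.0, 1.0, -0.001], [-0.001, -0.001, -1.0]]
wrist_force: [0.6, 0.8, -0.1]
width: 0.666
grip_force: 64.0
```

Request:
play_rows:
  deltas:
    - {"dx":0,"dy":0,"dz":0,"rx":0,"ry":0,"rz":0,"fingers":0.5}
    - {"dx":0,"dy":0,"dz":0,"rx":0,"ry":0,"rz":0,"fingers":0.5}
    - {"dx":0,"dy":0,"dz":0,"rx":0,"ry":0,"rz":0,"fingers":0.5}

```text
time: 30.8
tcp_pos: [0.4858, -0.302, 0.1426]
tool_rot: [[-1.0, -0.002, 0.0], [-0.002, 1.0, 0.001], [-0.0, 0.001, -1.0]]
wrist_force: [0.6, 0.2, -0.1]
width: 0.667
grip_force: 64.1
```

```bash
python3 - <<'E'
from h import *
st(); f=snap("wrist","w12")
# dish outline: light grey between fingers
v,u=260,318
g=f.astype(int).sum(2)//3
print("row",[(i,g[262,i]) for i in range(236,400,4)])
print("col",[(i,g[i,318]) for i in range(170,340,3)])
E
```

```text
30.8 [ 0.4858 -0.302   0.1426] [[-1.0, -0.002, 0.0], [-0.002, 1.0, 0.001], [-0.0, 0.001, -1.0]] [ 0.6  0.2 -0.1] 0.667 64.1 [-0.7   0.35 -0.13  1.1   0.   -0.7 ]
row [(236, np.int64(61)), (240, np.int64(29)), (244, np.int64(10)), (248, np.int64(11)), (252, np.int64(10)), (256, np.int64(57)), (260, np.int64(99)), (264, np.int64(98)), (268, np.int64(51)), (272, np.int64(81)), (276, np.int64(99)), (280, np.int64(98)), (284, np.int64(100)), (288, np.int64(99)), (292, np.int64(99)), (296, np.int64(100)), (300, np.int64(99)), (304, np.int64(99)), (308, np.int64(99)), (312, np.int64(100)), (316, np.int64(99)), (320, np.int64(98)), (324, np.int64(99)), (328, np.int64(99)), (332, np.int64(98)), (336, np.int64(99)), (340, np.int64(99)), (344, np.int64(100)), (348, np.int64(99)), (352, np.int64(98)), (356, np.int64(99)), (360, np.int64(98)), (364, np.int64(93)), (368, np.int64(44)), (372, np.int64(99)), (376, np.int64(99)), (380, np.int64(76)), (384, np.int64(11)), (388, np.int64(13)), (392, np.int64(13)), (396, np.int64(23))]
col [(170, np.int64(88)), (173, np.int64(88)), (176, np.int64(87)), 
[... 455 characters left out ...]
.int64(98)), (245, np.int64(98)), (248, np.int64(100)), (251, np.int64(100)), (254, np.int64(100)), (257, np.int64(100)), (260, np.int64(100)), (263, np.int64(99)), (266, np.int64(100)), (269, np.int64(99)), (272, np.int64(99)), (275, np.int64(99)), (278, np.int64(98)), (281, np.int64(100)), (284, np.int64(99)), (287, np.int64(99)), (290, np.int64(99)), (293, np.int64(99)), (296, np.int64(98)), (299, np.int64(98)), (302, np.int64(40)), (305, np.int64(93)), (308, np.int64(98)), (311, np.int64(98)), (314, np.int64(102)), (317, np.int64(210)), (320, np.int64(211)), (323, np.int64(210)), (326, np.int64(209)), (329, np.int64(201)), (332, np.int64(192)), (335, np.int64(204)), (338, np.int64(188))]
```

```bash
python3 - <<'E'
from h import *
for z in(.1556,.158):print(px("w12",318.7,258,z))
print(px("w6",318,264,.146)-[.4847,-.3031,0])
E
```

```text
[ 0.48444749 -0.30096444  0.1556    ]
[ 0.48322553 -0.30097481  0.158     ]
[-0.0006737   0.00074743  0.146     ]
```

Request:
play_rows:
  deltas:
    - {"dx":0.0018,"dy":-0.0014,"dz":-0.035,"rx":0,"ry":0,"rz":0,"fingers":0.5}
    - {"dx":0.0018,"dy":-0.0014,"dz":-0.065,"rx":0,"ry":0,"rz":0,"fingers":0.5}
    - {"dx":0.0018,"dy":-0.0014,"dz":-0.085,"rx":0,"ry":0,"rz":0,"fingers":0.5}
    - {"dx":0.0018,"dy":-0.0014,"dz":-0.09,"rx":0,"ry":0,"rz":0,"fingers":0.5}

```text
time: 31.25
tcp_pos: [0.4863, -0.3016, 0.0499]
tool_rot: [[-1.0, -0.003, -0.004], [-0.003, 1.0, 0.003], [0.004, 0.003, -1.0]]
wrist_force: [-1.1, -0.2, -0.5]
width: 0.669
grip_force: 64.1
```

Request:
play_rows:
  deltas:
    - {"dx":0,"dy":0,"dz":-0.004,"rx":0,"ry":0,"rz":0,"fingers":0.5}
    - {"dx":0,"dy":0,"dz":-0.007,"rx":0,"ry":0,"rz":0,"fingers":0.5}
    - {"dx":0,"dy":0,"dz":-0.009,"rx":0,"ry":0,"rz":0,"fingers":0.5}
    - {"dx":0,"dy":0,"dz":-0.009,"rx":0,"ry":0,"rz":0,"fingers":0.5}

```text
time: 31.65
tcp_pos: [0.4881, -0.3046, 0.0438]
tool_rot: [[-1.0, -0.001, 0.001], [-0.001, 1.0, -0.001], [-0.001, -0.001, -1.0]]
wrist_force: [0.1, -0.2, -0.7]
width: 0.67
grip_force: 64.1
```

Request:
play_rows:
  deltas:
    - {"dx":0,"dy":0,"dz":0,"rx":0,"ry":0,"rz":0,"fingers":0.73}
    - {"dx":0,"dy":0,"dz":0,"rx":0,"ry":0,"rz":0,"fingers":0.85}
    - {"dx":0,"dy":0,"dz":0,"rx":0,"ry":0,"rz":0,"fingers":0.85}

```text
time: 31.95
tcp_pos: [0.4878, -0.3046, 0.0435]
tool_rot: [[-1.0, -0.001, 0.0], [-0.001, 1.0, -0.0], [-0.0, -0.0, -1.0]]
wrist_force: [0.3, 0.3, 0.9]
width: 0.849
grip_force: 0.0
```

Request:
play_rows:
  deltas:
    - {"dx":0,"dy":0,"dz":0.03,"rx":0,"ry":0,"rz":0,"fingers":0.85}
    - {"dx":0,"dy":0,"dz":0.07,"rx":0,"ry":0,"rz":0,"fingers":0.85}
    - {"dx":0,"dy":0,"dz":0.1,"rx":0,"ry":0,"rz":0,"fingers":0.85}
    - {"dx":0,"dy":0,"dz":0.1,"rx":0,"ry":0,"rz":0,"fingers":0.85}
    - {"dx":0,"dy":0,"dz":0.1,"rx":0,"ry":0,"rz":0,"fingers":0.85}

```text
time: 32.45
tcp_pos: [0.4881, -0.3048, 0.144]
tool_rot: [[-1.0, -0.001, 0.002], [-0.001, 1.0, -0.001], [-0.002, -0.001, -1.0]]
wrist_force: [-0.4, 0.3, -0.4]
width: 0.851
grip_force: 0.0
```

```bash
python3 - <<'E'
from h import *
st(); f=snap("wrist","w13")
g=f.astype(int).sum(2)//3
u,v=proj("w13",[.486,-.3025,.056]).astype(int);print(u,v)
print(u-45,g[v,u-45:u+46]);print(v-45,g[v-45:v+46,u])
E
```

```text
32.45 [ 0.4881 -0.3048  0.144 ] [[-1.0, -0.001, 0.002], [-0.001, 1.0, -0.001], [-0.002, -0.001, -1.0]] [-0.4  0.3 -0.4] 0.851 0.0 [-0.7   0.35 -0.12  1.1   0.   -0.7 ]
320 196
275 [ 82  80  83  82  82  81  85  93  92  93  94  90  93  82  53  44  65  92
  92  92  92  92  93  92  92  93  92  95  94  94  92  93  91  90  93  92
  93  92  92  91  93  93  93  94  93  90  92  94  92  93  92  93  94  94
  93  92  94  93  92  94  93  94  93  93  94  92  91  92  92  92  91  82
  51  45  66  92  92  94  93  93  93  94 149 215 220 220 219 219 219 219
 220]
151 [ 94  87  76  79  81  80  80  83  84  90  95  94  96  95  94  94  87  62
  43  58  84  91  93  95  94  93  94  92  93  94  92  92  93  92  93  94
  95  92  94  94  94  93  92  92  93  90  93  92  93  92  91  93  93  91
  94  93  93  93  92  92  92  92  94  93  95  92  92  93  92  91  93  92
  84  61  44  66  87  91  93  93  91  90  76  62  60  64  64  76  98 123
 123]
```

```bash
python3 - <<'E'
from h import *
print(px("w13",319,197,.056))
import math
# predicted ring px for horizontal ring r at pocket, calibrated with w12 held dish (ring 269..368 at z .1556)
r=(px("w12",368.3,258,.1556)-px("w12",269,258,.1556))[1]/2;print("r",r)
c=px("w13",319,197,.056)
for a in([r,0],[-r,0],[0,r],[0,-r]):print(proj("w13",c+np.array([a[0],a[1],0])))
E
```

```text
[ 0.4864638  -0.30331007  0.056     ]
r 0.02285994797314425
[318.96727907 224.70962135]
[319.0344404  167.83424939]
[348.55959132 197.01143763]
[289.43975987 196.98856212]
```

Request:
play_rows:
  deltas:
    - {"dx":-0.01,"dy":0,"dz":0,"rx":0,"ry":0,"rz":-0.14,"fingers":0.6}
    - {"dx":-0.02,"dy":0,"dz":0,"rx":0,"ry":0,"rz":-0.28,"fingers":0.25}
    - {"dx":-0.03,"dy":0,"dz":0,"rx":0,"ry":0,"rz":-0.42,"fingers":0.25}
    - {"dx":-0.04,"dy":0,"dz":0,"rx":0,"ry":0,"rz":-0.56,"fingers":0.25}
    - {"dx":-0.05,"dy":0,"dz":0,"rx":0,"ry":0,"rz":-0.7,"fingers":0.25}

```text
time: 33.0
tcp_pos: [0.4363, -0.3035, 0.1411]
tool_rot: [[-0.762, 0.648, -0.003], [0.648, 0.762, 0.003], [0.004, 0.0, -1.0]]
wrist_force: [-0.5, 0.4, -0.4]
width: 0.251
grip_force: 0.0
```

Request:
play_rows:
  deltas:
    - {"dx":-0.01,"dy":0,"dz":0,"rx":0,"ry":0,"rz":-0.14,"fingers":0.25}
    - {"dx":-0.02,"dy":0,"dz":0,"rx":0,"ry":0,"rz":-0.28,"fingers":0.25}
    - {"dx":-0.022,"dy":0,"dz":0,"rx":0,"ry":0,"rz":-0.42,"fingers":0.25}
    - {"dx":-0.022,"dy":0.002,"dz":0,"rx":0,"ry":0,"rz":-0.56,"fingers":0.25}
    - {"dx":-0.022,"dy":0.002,"dz":0,"rx":0,"ry":0,"rz":-0.7,"fingers":0.25}

```text
time: 33.5
tcp_pos: [0.4145, -0.3013, 0.1413]
tool_rot: [[-0.165, 0.986, -0.002], [0.986, 0.165, 0.003], [0.003, -0.002, -1.0]]
wrist_force: [-0.0, -0.5, -0.5]
width: 0.249
grip_force: 0.0
```

Request:
play_rows:
  deltas:
    - {"dx":0,"dy":0,"dz":0,"rx":0,"ry":0,"rz":-0.14,"fingers":0.25}
    - {"dx":0,"dy":0,"dz":0,"rx":0,"ry":0,"rz":-0.171,"fingers":0.25}
    - {"dx":0,"dy":0,"dz":0,"rx":0,"ry":0,"rz":-0.171,"fingers":0.25}

```text
time: 33.8
tcp_pos: [0.4147, -0.3015, 0.1414]
tool_rot: [[-0.001, 1.0, -0.002], [1.0, 0.001, 0.002], [0.002, -0.002, -1.0]]
wrist_force: [0.3, -0.1, -0.2]
width: 0.248
grip_force: 0.0
```

Request:
play_rows:
  deltas:
    - {"dx":0,"dy":0,"dz":-0.035,"rx":0,"ry":0,"rz":0,"fingers":0.23}
    - {"dx":0,"dy":0,"dz":-0.07,"rx":0,"ry":0,"rz":0,"fingers":0.23}
    - {"dx":0,"dy":0,"dz":-0.095,"rx":0,"ry":0,"rz":0,"fingers":0.23}
    - {"dx":0,"dy":0,"dz":-0.11,"rx":0,"ry":0,"rz":0,"fingers":0.23}
    - {"dx":0,"dy":0,"dz":-0.112,"rx":0,"ry":0,"rz":0,"fingers":0.23}

```text
time: 34.3
tcp_pos: [0.4135, -0.3004, 0.0281]
tool_rot: [[-0.002, 1.0, -0.004], [1.0, 0.002, 0.004], [0.004, -0.004, -1.0]]
wrist_force: [-0.3, 0.3, 0.6]
width: 0.231
grip_force: 0.0
```

Request:
play_rows:
  deltas:
    - {"dx":0,"dy":0,"dz":0,"rx":0,"ry":0,"rz":0,"fingers":0.1}
    - {"dx":0,"dy":0,"dz":0,"rx":0,"ry":0,"rz":0,"fingers":0.05}
    - {"dx":0,"dy":0,"dz":0,"rx":0,"ry":0,"rz":0,"fingers":0.05}

```text
time: 34.6
tcp_pos: [0.4138, -0.3013, 0.031]
tool_rot: [[-0.001, 1.0, -0.003], [1.0, 0.001, 0.002], [0.002, -0.003, -1.0]]
wrist_force: [-5.4, 2.1, -2.7]
width: 0.094
grip_force: 58.4
```

Request:
play_rows:
  deltas:
    - {"dx":0.0005,"dy":0,"dz":0.0108,"rx":0,"ry":0,"rz":0,"fingers":0.05}
    - {"dx":0.0022,"dy":0,"dz":0.0215,"rx":0,"ry":0,"rz":0,"fingers":0.05}
    - {"dx":0.0048,"dy":0,"dz":0.0319,"rx":0,"ry":0,"rz":0,"fingers":0.05}
    - {"dx":0.0085,"dy":0,"dz":0.0421,"rx":0,"ry":0,"rz":0,"fingers":0.05}
    - {"dx":0.0132,"dy":0,"dz":0.0518,"rx":0,"ry":0,"rz":0,"fingers":0.05}

```text
time: 35.1
tcp_pos: [0.4274, -0.3015, 0.0843]
tool_rot: [[-0.001, 1.0, -0.003], [1.0, 0.001, 0.001], [0.001, -0.003, -1.0]]
wrist_force: [-4.8, 2.4, -2.7]
width: 0.092
grip_force: 58.3
```

Request:
play_rows:
  deltas:
    - {"dx":0.0056,"dy":0,"dz":0.0092,"rx":0,"ry":0,"rz":0,"fingers":0.05}
    - {"dx":0.0122,"dy":0,"dz":0.0178,"rx":0,"ry":0,"rz":0,"fingers":0.05}
    - {"dx":0.0195,"dy":0,"dz":0.0257,"rx":0,"ry":0,"rz":0,"fingers":0.05}
    - {"dx":0.0276,"dy":0,"dz":0.0328,"rx":0,"ry":0,"rz":0,"fingers":0.05}
    - {"dx":0.0364,"dy":0,"dz":0.0391,"rx":0,"ry":0,"rz":0,"fingers":0.05}

```text
time: 35.6
tcp_pos: [0.4634, -0.302, 0.1247]
tool_rot: [[-0.0, 1.0, -0.003], [1.0, 0.0, -0.001], [-0.001, -0.003, -1.0]]
wrist_force: [-9.8, 2.6, 8.6]
width: 0.091
grip_force: 58.6
```

Request:
play_rows:
  deltas:
    - {"dx":0.0094,"dy":0,"dz":0.0054,"rx":0,"ry":0,"rz":0,"fingers":0.05}
    - {"dx":0.0192,"dy":0,"dz":0.0098,"rx":0,"ry":0,"rz":0,"fingers":0.05}
    - {"dx":0.0295,"dy":0,"dz":0.0132,"rx":0,"ry":0,"rz":0,"fingers":0.05}
    - {"dx":0.04,"dy":0,"dz":0.0155,"rx":0,"ry":0,"rz":0,"fingers":0.05}
    - {"dx":0.0507,"dy":0,"dz":0.0169,"rx":0,"ry":0,"rz":0,"fingers":0.05}

```text
time: 36.1
tcp_pos: [0.5169, -0.3029, 0.1429]
tool_rot: [[-0.001, 1.0, 0.003], [1.0, 0.001, -0.003], [-0.003, 0.003, -1.0]]
wrist_force: [-2.7, 3.0, 9.0]
width: 0.089
grip_force: 59.6
```

Request:
play_rows:
  deltas:
    - {"dx":0.0089,"dy":0,"dz":0.0003,"rx":0,"ry":0,"rz":0,"fingers":0.05}
    - {"dx":0.0178,"dy":0,"dz":-0.0002,"rx":0,"ry":0,"rz":0,"fingers":0.05}
    - {"dx":0.0266,"dy":0,"dz":-0.0014,"rx":0,"ry":0,"rz":0,"fingers":0.05}
    - {"dx":0.0352,"dy":0,"dz":-0.0033,"rx":0,"ry":0,"rz":0,"fingers":0.05}
    - {"dx":0.0437,"dy":0,"dz":-0.0059,"rx":0,"ry":0,"rz":0,"fingers":0.05}

```text
time: 36.6
tcp_pos: [0.5613, -0.3034, 0.1351]
tool_rot: [[-0.001, 1.0, 0.003], [1.0, 0.001, -0.003], [-0.003, 0.003, -1.0]]
wrist_force: [-2.0, -2.3, 4.0]
width: 0.092
grip_force: 62.1
```

Request:
play_rows:
  deltas:
    - {"dx":0.0082,"dy":0,"dz":-0.0033,"rx":0,"ry":0,"rz":0,"fingers":0.05}
    - {"dx":0.0162,"dy":0,"dz":-0.0073,"rx":0,"ry":0,"rz":0,"fingers":0.05}
    - {"dx":0.0238,"dy":0,"dz":-0.0119,"rx":0,"ry":0,"rz":0,"fingers":0.05}
    - {"dx":0.031,"dy":0,"dz":-0.0171,"rx":0,"ry":0,"rz":0,"fingers":0.05}
    - {"dx":0.0377,"dy":0,"dz":-0.0229,"rx":0,"ry":0,"rz":0,"fingers":0.05}

```text
time: 37.1
tcp_pos: [0.5984, -0.3037, 0.11]
tool_rot: [[-0.001, 1.0, 0.001], [1.0, 0.001, -0.002], [-0.002, 0.001, -1.0]]
wrist_force: [-1.9, -5.1, 2.3]
width: 0.088
grip_force: 62.8
```

Request:
play_rows:
  deltas:
    - {"dx":0.0062,"dy":0,"dz":-0.0063,"rx":0,"ry":0,"rz":0,"fingers":0.05}
    - {"dx":0.0119,"dy":0,"dz":-0.0132,"rx":0,"ry":0,"rz":0,"fingers":0.05}
    - {"dx":0.017,"dy":0,"dz":-0.0204,"rx":0,"ry":0,"rz":0,"fingers":0.05}
    - {"dx":0.0215,"dy":0,"dz":-0.0281,"rx":0,"ry":0,"rz":0,"fingers":0.05}
    - {"dx":0.0254,"dy":0,"dz":-0.0361,"rx":0,"ry":0,"rz":0,"fingers":0.05}

```text
time: 37.6
tcp_pos: [0.6226, -0.3037, 0.073]
tool_rot: [[0.0, 1.0, -0.001], [1.0, -0.0, -0.002], [-0.002, -0.001, -1.0]]
wrist_force: [-3.8, -6.4, 2.1]
width: 0.092
grip_force: 62.0
```

Request:
play_rows:
  deltas:
    - {"dx":0.0032,"dy":0,"dz":-0.0083,"rx":0,"ry":0,"rz":0,"fingers":0.05}
    - {"dx":0.0057,"dy":0,"dz":-0.0168,"rx":0,"ry":0,"rz":0,"fingers":0.05}
    - {"dx":0.0074,"dy":0,"dz":-0.0255,"rx":0,"ry":0,"rz":0,"fingers":0.05}
    - {"dx":0.0085,"dy":0,"dz":-0.033,"rx":0,"ry":0,"rz":0,"fingers":0.05}
    - {"dx":0.0085,"dy":0,"dz":-0.035,"rx":0,"ry":0,"rz":0,"fingers":0.05}

```text
time: 38.1
tcp_pos: [0.6297, -0.3036, 0.0368]
tool_rot: [[0.0, 1.0, -0.004], [1.0, -0.0, -0.001], [-0.001, -0.004, -1.0]]
wrist_force: [-4.0, -7.4, 2.6]
width: 0.086
grip_force: 59.5
```

Request:
play_rows:
  deltas:
    - {"dx":0,"dy":0,"dz":-0.003,"rx":0,"ry":0,"rz":0,"fingers":0.05}
    - {"dx":0,"dy":0,"dz":-0.005,"rx":0,"ry":0,"rz":0,"fingers":0.05}
    - {"dx":0,"dy":0,"dz":-0.005,"rx":0,"ry":0,"rz":0,"fingers":0.05}
    - {"dx":0,"dy":0,"dz":-0.005,"rx":0,"ry":0,"rz":0,"fingers":0.05}

```text
time: 38.5
tcp_pos: [0.6298, -0.3037, 0.036]
tool_rot: [[0.0, 1.0, -0.002], [1.0, -0.0, -0.003], [-0.003, -0.002, -1.0]]
wrist_force: [-10.1, -3.7, 16.7]
width: 0.09
grip_force: 61.0
```

Request:
play_rows:
  deltas:
    - {"dx":0,"dy":0,"dz":0.003,"rx":0,"ry":0,"rz":0,"fingers":0.05}
    - {"dx":-0.0005,"dy":0,"dz":0.0138,"rx":0,"ry":0,"rz":0,"fingers":0.05}
    - {"dx":-0.0022,"dy":0,"dz":0.0245,"rx":0,"ry":0,"rz":0,"fingers":0.05}
    - {"dx":-0.0048,"dy":0,"dz":0.0349,"rx":0,"ry":0,"rz":0,"fingers":0.05}
    - {"dx":-0.0085,"dy":0,"dz":0.0451,"rx":0,"ry":0,"rz":0,"fingers":0.05}

```text
time: 39.0
tcp_pos: [0.6222, -0.3035, 0.0773]
tool_rot: [[0.0, 1.0, -0.002], [1.0, -0.0, -0.001], [-0.001, -0.002, -1.0]]
wrist_force: [-1.8, -7.2, -3.7]
width: 0.088
grip_force: 58.4
```

Request:
play_rows:
  deltas:
    - {"dx":-0.0047,"dy":0,"dz":0.0097,"rx":0,"ry":0,"rz":0,"fingers":0.05}
    - {"dx":-0.0103,"dy":0,"dz":0.0189,"rx":0,"ry":0,"rz":0,"fingers":0.05}
    - {"dx":-0.0169,"dy":0,"dz":0.0275,"rx":0,"ry":0,"rz":0,"fingers":0.05}
    - {"dx":-0.0242,"dy":0,"dz":0.0354,"rx":0,"ry":0,"rz":0,"fingers":0.05}
    - {"dx":-0.0323,"dy":0,"dz":0.0425,"rx":0,"ry":0,"rz":0,"fingers":0.05}

```text
time: 39.5
tcp_pos: [0.5924, -0.3031, 0.1213]
tool_rot: [[-0.001, 1.0, 0.004], [1.0, 0.001, -0.0], [-0.0, 0.004, -1.0]]
wrist_force: [3.5, -4.9, -1.6]
width: 0.083
grip_force: 58.5
```

Request:
play_rows:
  deltas:
    - {"dx":-0.0088,"dy":0,"dz":0.0063,"rx":0,"ry":0,"rz":0,"fingers":0.05}
    - {"dx":-0.0182,"dy":0,"dz":0.0117,"rx":0,"ry":0,"rz":0,"fingers":0.05}
    - {"dx":-0.028,"dy":0,"dz":0.0161,"rx":0,"ry":0,"rz":0,"fingers":0.05}
    - {"dx":-0.0383,"dy":0,"dz":0.0195,"rx":0,"ry":0,"rz":0,"fingers":0.05}
    - {"dx":-0.0488,"dy":0,"dz":0.0218,"rx":0,"ry":0,"rz":0,"fingers":0.05}

```text
time: 40.0
tcp_pos: [0.5466, -0.3027, 0.1464]
tool_rot: [[-0.003, 1.0, 0.012], [1.0, 0.003, -0.001], [-0.001, 0.012, -1.0]]
wrist_force: [7.8, 1.7, 9.9]
width: 0.088
grip_force: 58.6
```

Request:
play_rows:
  deltas:
    - {"dx":-0.0107,"dy":0,"dz":0.0013,"rx":0,"ry":0,"rz":0,"fingers":0.05}
    - {"dx":-0.0215,"dy":0,"dz":0.0005,"rx":0,"ry":0,"rz":0,"fingers":0.05}
    - {"dx":-0.0323,"dy":0,"dz":-0.001,"rx":0,"ry":0,"rz":0,"fingers":0.05}
    - {"dx":-0.0429,"dy":0,"dz":-0.0033,"rx":0,"ry":0,"rz":0,"fingers":0.05}
    - {"dx":-0.0533,"dy":0,"dz":-0.0062,"rx":0,"ry":0,"rz":0,"fingers":0.05}

```text
time: 40.5
tcp_pos: [0.4907, -0.302, 0.1419]
tool_rot: [[-0.002, 1.0, 0.007], [1.0, 0.002, -0.002], [-0.002, 0.007, -1.0]]
wrist_force: [-4.9, 5.0, 26.3]
width: 0.09
grip_force: 66.6
```

Request:
play_rows:
  deltas:
    - {"dx":-0.01,"dy":0,"dz":-0.004,"rx":0,"ry":0,"rz":0,"fingers":0.05}
    - {"dx":-0.0196,"dy":0,"dz":-0.009,"rx":0,"ry":0,"rz":0,"fingers":0.05}
    - {"dx":-0.0286,"dy":0,"dz":-0.0149,"rx":0,"ry":0,"rz":0,"fingers":0.05}
    - {"dx":-0.037,"dy":0,"dz":-0.0217,"rx":0,"ry":0,"rz":0,"fingers":0.05}
    - {"dx":-0.0447,"dy":0,"dz":-0.0292,"rx":0,"ry":0,"rz":0,"fingers":0.05}

```text
time: 41.0
tcp_pos: [0.4418, -0.3012, 0.1086]
tool_rot: [[-0.001, 1.0, -0.002], [1.0, 0.001, 0.001], [0.001, -0.002, -1.0]]
wrist_force: [-7.9, 1.7, 11.7]
width: 0.089
grip_force: 68.8
```

Request:
play_rows:
  deltas:
    - {"dx":-0.0069,"dy":0,"dz":-0.0083,"rx":0,"ry":0,"rz":0,"fingers":0.05}
    - {"dx":-0.0129,"dy":0,"dz":-0.0173,"rx":0,"ry":0,"rz":0,"fingers":0.05}
    - {"dx":-0.018,"dy":0,"dz":-0.0268,"rx":0,"ry":0,"rz":0,"fingers":0.05}
    - {"dx":-0.0221,"dy":0,"dz":-0.0368,"rx":0,"ry":0,"rz":0,"fingers":0.05}
    - {"dx":-0.0252,"dy":0,"dz":-0.0471,"rx":0,"ry":0,"rz":0,"fingers":0.05}

```text
time: 41.5
tcp_pos: [0.417, -0.3009, 0.0599]
tool_rot: [[-0.001, 1.0, -0.002], [1.0, 0.001, 0.003], [0.003, -0.002, -1.0]]
wrist_force: [-5.3, 1.1, 0.3]
width: 0.087
grip_force: 71.8
```

Request:
play_rows:
  deltas:
    - {"dx":-0.002,"dy":0,"dz":-0.0106,"rx":0,"ry":0,"rz":0,"fingers":0.05}
    - {"dx":-0.003,"dy":0,"dz":-0.0213,"rx":0,"ry":0,"rz":0,"fingers":0.05}
    - {"dx":-0.003,"dy":0,"dz":-0.0213,"rx":0,"ry":0,"rz":0,"fingers":0.05}

```text
time: 41.8
tcp_pos: [0.414, -0.3009, 0.0375]
tool_rot: [[-0.001, 1.0, -0.003], [1.0, 0.001, 0.003], [0.003, -0.003, -1.0]]
wrist_force: [-4.2, -0.2, -0.5]
width: 0.087
grip_force: 73.4
```

Request:
play_rows:
  deltas:
    - {"dx":0,"dy":0,"dz":-0.003,"rx":0,"ry":0,"rz":0,"fingers":0.05}
    - {"dx":0,"dy":0,"dz":-0.004,"rx":0,"ry":0,"rz":0,"fingers":0.05}
    - {"dx":0,"dy":0,"dz":-0.004,"rx":0,"ry":0,"rz":0,"fingers":0.23}
    - {"dx":0,"dy":0,"dz":-0.004,"rx":0,"ry":0,"rz":0,"fingers":0.23}

```text
time: 42.2
tcp_pos: [0.4165, -0.3023, 0.0359]
tool_rot: [[-0.002, 1.0, 0.002], [1.0, 0.002, 0.0], [0.0, 0.002, -1.0]]
wrist_force: [1.4, -0.1, -0.3]
width: 0.229
grip_force: 0.0
```

Request:
play_rows:
  deltas:
    - {"dx":0,"dy":0,"dz":0.035,"rx":0,"ry":0,"rz":0,"fingers":0.23}
    - {"dx":0,"dy":0,"dz":0.08,"rx":0,"ry":0,"rz":0.1,"fingers":0.23}
    - {"dx":0.02,"dy":0,"dz":0.12,"rx":0,"ry":0,"rz":0.24,"fingers":0.6}
    - {"dx":0.04,"dy":0,"dz":0.135,"rx":0,"ry":0,"rz":0.38,"fingers":0.85}
    - {"dx":0.06,"dy":0,"dz":0.135,"rx":0,"ry":0,"rz":0.52,"fingers":0.85}

```text
time: 42.7
tcp_pos: [0.4788, -0.3038, 0.1752]
tool_rot: [[-0.503, 0.864, 0.007], [0.864, 0.503, -0.005], [-0.008, 0.004, -1.0]]
wrist_force: [0.1, -0.3, 0.3]
width: 0.729
grip_force: 0.0
```

Request:
play_rows:
  deltas:
    - {"dx":0.015,"dy":0,"dz":0,"rx":0,"ry":0,"rz":0.14,"fingers":0.85}
    - {"dx":0.03,"dy":0,"dz":0,"rx":0,"ry":0,"rz":0.28,"fingers":0.85}
    - {"dx":0.045,"dy":0,"dz":0,"rx":0,"ry":0,"rz":0.42,"fingers":0.85}
    - {"dx":0.06,"dy":0,"dz":0,"rx":0,"ry":0,"rz":0.56,"fingers":0.85}
    - {"dx":0.079,"dy":0,"dz":0,"rx":0,"ry":0,"rz":0.7,"fingers":0.85}

```text
time: 43.2
tcp_pos: [0.5558, -0.3021, 0.1712]
tool_rot: [[-0.942, 0.337, 0.002], [0.337, 0.942, 0.0], [-0.001, 0.001, -1.0]]
wrist_force: [-0.9, 0.1, 0.4]
width: 0.852
grip_force: 0.0
```

Request:
play_rows:
  deltas:
    - {"dx":0,"dy":0,"dz":0,"rx":0,"ry":0,"rz":0.14,"fingers":0.85}
    - {"dx":0,"dy":0,"dz":0,"rx":0,"ry":0,"rz":0.28,"fingers":0.85}
    - {"dx":0,"dy":0,"dz":0,"rx":0,"ry":0,"rz":0.35,"fingers":0.85}
    - {"dx":0,"dy":0,"dz":0,"rx":0,"ry":0,"rz":0.35,"fingers":0.85}
    - {"dx":0,"dy":0,"dz":0,"rx":0,"ry":0,"rz":0.35,"fingers":0.85}

```text
time: 43.7
tcp_pos: [0.555, -0.3022, 0.171]
tool_rot: [[-1.0, 0.001, 0.001], [0.001, 1.0, 0.0], [-0.001, 0.0, -1.0]]
wrist_force: [0.4, 0.4, 0.2]
width: 0.85
grip_force: 0.0
```

```bash
cat >> h.py <<'E'
def amber(fn,z):
    f=cv2.cvtColor(cv2.imread(f"pics/{fn}.png"),cv2.COLOR_BGR2HSV)
    m=cv2.inRange(f,(4,190,50),(16,255,255));m=cv2.morphologyEx(m,cv2.MORPH_OPEN,np.ones((5,5)))
    for c in cv2.findContours(m,cv2.RETR_EXTERNAL,cv2.CHAIN_APPROX_NONE)[0]:
        if cv2.contourArea(c)>800:
            e=cv2.fitEllipse(c);print(np.round(e[0],1),np.round(e[1],1),round(e[2]),px(fn,*e[0],z))
E
python3 - <<'E'
from h import *
st(); f=snap("wrist","w14"); amber("w14",.056); print("prev"); amber("w9",.056)
g=f.astype(int).sum(2)//3
u,v=proj("w14",[.4135,-.302,.048]).astype(int);print(u,v,g[max(v-12,0):v+50,u])
E
```

```text
43.7 [ 0.555  -0.3022  0.171 ] [[-1.0, 0.001, 0.001], [0.001, 1.0, 0.0], [-0.001, 0.0, -1.0]] [0.4 0.4 0.2] 0.85 0.0 [-0.63  0.44  0.09  1.22  0.   -0.62]
[314.1 197.6] [51.7 61.8] 106 [ 0.56158024 -0.30478146  0.056     ]
prev
[315.  197.1] [50.  64.7] 104 [ 0.56285405 -0.30414655  0.056     ]
316 7 [128 126 140 144 152 163 167 162 148 139 132 125 111  96  74 141 182 136
  66  68  65  67  69  65  65  66  66  66  67  66  66  66  68  69  67  67
  67  68  67  68  67  67  67  66  69  69  67  68  68  68  68  68  68  74
  81  86  86]
```

Request:
play_rows:
  deltas:
    - {"dx":0.003,"dy":-0.001,"dz":-0.04,"rx":0,"ry":0,"rz":0,"fingers":0.85}
    - {"dx":0.003,"dy":-0.001,"dz":-0.08,"rx":0,"ry":0,"rz":0,"fingers":0.85}
    - {"dx":0.003,"dy":-0.001,"dz":-0.11,"rx":0,"ry":0,"rz":0,"fingers":0.85}
    - {"dx":0.003,"dy":-0.001,"dz":-0.13,"rx":0,"ry":0,"rz":0,"fingers":0.85}
    - {"dx":0.003,"dy":-0.001,"dz":-0.132,"rx":0,"ry":0,"rz":0,"fingers":0.85}

```text
time: 44.25
tcp_pos: [0.5555, -0.3019, 0.0354]
tool_rot: [[-1.0, 0.001, -0.005], [0.001, 1.0, 0.004], [0.005, 0.004, -1.0]]
wrist_force: [-0.4, 1.4, -0.2]
width: 0.851
grip_force: 0.0
```

Request:
play_rows:
  deltas:
    - {"dx":0,"dy":0,"dz":0,"rx":0,"ry":0,"rz":0,"fingers":0.85}
    - {"dx":0,"dy":0,"dz":0,"rx":0,"ry":0,"rz":0,"fingers":0.7}
    - {"dx":0,"dy":0,"dz":0,"rx":0,"ry":0,"rz":0,"fingers":0.5}
    - {"dx":0,"dy":0,"dz":0,"rx":0,"ry":0,"rz":0,"fingers":0.5}
    - {"dx":0,"dy":0,"dz":0.002,"rx":0,"ry":0,"rz":0,"fingers":0.5}

```text
time: 44.75
tcp_pos: [0.5582, -0.3039, 0.0419]
tool_rot: [[-1.0, -0.0, 0.002], [-0.0, 1.0, -0.001], [-0.002, -0.001, -1.0]]
wrist_force: [-0.8, 1.0, -0.0]
width: 0.676
grip_force: 64.0
```

Request:
play_rows:
  deltas:
    - {"dx":0,"dy":0,"dz":0.01,"rx":0,"ry":0,"rz":0,"fingers":0.5}
    - {"dx":0,"dy":0,"dz":0.03,"rx":0,"ry":0,"rz":0,"fingers":0.5}
    - {"dx":0,"dy":0,"dz":0.065,"rx":0,"ry":0,"rz":0,"fingers":0.5}
    - {"dx":0,"dy":0,"dz":0.1,"rx":0,"ry":0,"rz":0,"fingers":0.5}
    - {"dx":0,"dy":0,"dz":0.11,"rx":0,"ry":0,"rz":0,"fingers":0.5}

```text
time: 45.25
tcp_pos: [0.5593, -0.3047, 0.1558]
tool_rot: [[-1.0, -0.0, 0.006], [-0.0, 1.0, -0.004], [-0.006, -0.004, -1.0]]
wrist_force: [0.4, -0.8, 0.4]
width: 0.678
grip_force: 64.0
```

Request:
play_rows:
  deltas:
    - {"dx":0,"dy":0.04,"dz":0,"rx":0,"ry":0,"rz":0,"fingers":0.5}
    - {"dx":0,"dy":0.08,"dz":0,"rx":0,"ry":0,"rz":0,"fingers":0.5}
    - {"dx":-0.004,"dy":0.12,"dz":0,"rx":0,"ry":0,"rz":0,"fingers":0.5}
    - {"dx":-0.008,"dy":0.16,"dz":0,"rx":0,"ry":0,"rz":0,"fingers":0.5}
    - {"dx":-0.008,"dy":0.195,"dz":0,"rx":0,"ry":0,"rz":0,"fingers":0.5}

```text
time: 45.75
tcp_pos: [0.5484, -0.1064, 0.1504]
tool_rot: [[-1.0, -0.0, -0.001], [-0.0, 1.0, 0.001], [0.001, 0.001, -1.0]]
wrist_force: [0.5, 0.3, -0.9]
width: 0.672
grip_force: 64.1
```

Request:
play_rows:
  deltas:
    - {"dx":0,"dy":0.03,"dz":0,"rx":0,"ry":0,"rz":0,"fingers":0.5}
    - {"dx":0,"dy":0.032,"dz":0,"rx":0,"ry":0,"rz":0,"fingers":0.5}
    - {"dx":0,"dy":0.032,"dz":0,"rx":0,"ry":0,"rz":0,"fingers":0.5}
    - {"dx":0,"dy":0.032,"dz":0,"rx":0,"ry":0,"rz":0,"fingers":0.5}

```text
time: 46.15
tcp_pos: [0.5496, -0.0771, 0.1506]
tool_rot: [[-1.0, 0.0, 0.0], [0.0, 1.0, -0.0], [-0.0, -0.0, -1.0]]
wrist_force: [0.3, -1.4, -1.4]
width: 0.672
grip_force: 64.1
```

```bash
python3 - <<'E'
from h import *
st(); f=snap("wrist","w15"); amber("w15",.16); print("prev"); amber("w10",.163);print(proj("w15",[.551,.028,.037]))
E
```

```text
46.15 [ 0.5496 -0.0771  0.1506] [[-1.0, 0.0, 0.0], [0.0, 1.0, -0.0], [-0.0, -0.0, -1.0]] [ 0.3 -1.4 -1.4] 0.672 64.1 [-0.28  0.31 -0.16  1.1  -0.   -0.28]
[318.1 260.9] [113.2 123.9] 90 [ 0.55162464 -0.07629083  0.16      ]
[440.6 192.4] [61.  66.8] 60 [ 0.5180067  -0.02165205  0.16      ]
prev
[318.1 258.8] [112.3 122.8] 91 [0.54780364 0.03869673 0.163     ]
[439.80992242 192.26541511]
```

Request:
play_rows:
  deltas:
    - {"dx":0,"dy":0.004,"dz":-0.04,"rx":0,"ry":0,"rz":0,"fingers":0.5}
    - {"dx":0,"dy":0.004,"dz":-0.08,"rx":0,"ry":0,"rz":0,"fingers":0.5}
    - {"dx":0,"dy":0.004,"dz":-0.105,"rx":0,"ry":0,"rz":0,"fingers":0.5}
    - {"dx":0,"dy":0.004,"dz":-0.119,"rx":0,"ry":0,"rz":0,"fingers":0.5}
    - {"dx":0,"dy":0.004,"dz":-0.119,"rx":0,"ry":0,"rz":0,"fingers":0.5}

```text
time: 46.7
tcp_pos: [0.5474, -0.0731, 0.0291]
tool_rot: [[-1.0, 0.002, -0.005], [0.002, 1.0, 0.001], [0.005, 0.001, -1.0]]
wrist_force: [-0.8, -0.1, -0.7]
width: 0.672
grip_force: 64.1
```

Request:
play_rows:
  deltas:
    - {"dx":0,"dy":0,"dz":-0.003,"rx":0,"ry":0,"rz":0,"fingers":0.5}
    - {"dx":0,"dy":0,"dz":-0.006,"rx":0,"ry":0,"rz":0,"fingers":0.5}
    - {"dx":0,"dy":0,"dz":-0.008,"rx":0,"ry":0,"rz":0,"fingers":0.5}
    - {"dx":0,"dy":0,"dz":-0.008,"rx":0,"ry":0,"rz":0,"fingers":0.5}
    - {"dx":0,"dy":0,"dz":-0.008,"rx":0,"ry":0,"rz":0,"fingers":0.5}

```text
time: 47.2
tcp_pos: [0.5497, -0.0724, 0.0241]
tool_rot: [[-1.0, -0.0, 0.001], [-0.0, 1.0, -0.0], [-0.001, -0.0, -1.0]]
wrist_force: [-0.5, -0.7, -0.7]
width: 0.671
grip_force: 64.1
```

Request:
play_rows:
  deltas:
    - {"dx":0,"dy":0,"dz":-0.0015,"rx":0,"ry":0,"rz":0,"fingers":0.5}
    - {"dx":0,"dy":0,"dz":-0.0015,"rx":0,"ry":0,"rz":0,"fingers":0.73}
    - {"dx":0,"dy":0,"dz":-0.0015,"rx":0,"ry":0,"rz":0,"fingers":0.78}
    - {"dx":0,"dy":0,"dz":-0.0015,"rx":0,"ry":0,"rz":0,"fingers":0.78}

```text
time: 47.6
tcp_pos: [0.5495, -0.0724, 0.0222]
tool_rot: [[-1.0, -0.0, 0.0], [-0.0, 1.0, 0.0], [-0.0, 0.0, -1.0]]
wrist_force: [-0.1, 0.1, 0.0]
width: 0.776
grip_force: 0.0
```

Request:
play_rows:
  deltas:
    - {"dx":0,"dy":0,"dz":0.03,"rx":0,"ry":0,"rz":0,"fingers":0.78}
    - {"dx":0,"dy":0,"dz":0.07,"rx":0,"ry":0,"rz":0,"fingers":0.78}
    - {"dx":0,"dy":0,"dz":0.12,"rx":0,"ry":0,"rz":0,"fingers":0.78}
    - {"dx":-0.02,"dy":0.01,"dz":0.17,"rx":0,"ry":0,"rz":0,"fingers":0.4}
    - {"dx":-0.04,"dy":0.02,"dz":0.2,"rx":0,"ry":0,"rz":0,"fingers":0}

```text
time: 48.1
tcp_pos: [0.5103, -0.0527, 0.2252]
tool_rot: [[-1.0, 0.0, 0.004], [0.0, 1.0, -0.001], [-0.004, -0.001, -1.0]]
wrist_force: [0.4, -0.4, -0.5]
width: 0.449
grip_force: 0.0
```

Request:
play_rows:
  deltas:
    - {"dx":-0.04,"dy":0.01,"dz":0,"rx":0,"ry":0,"rz":0,"fingers":0}
    - {"dx":-0.04,"dy":0.02,"dz":0,"rx":0,"ry":0,"rz":0,"fingers":0}
    - {"dx":-0.04,"dy":0.023,"dz":0,"rx":0,"ry":0,"rz":0,"fingers":0}
    - {"dx":-0.04,"dy":0.023,"dz":0,"rx":0,"ry":0,"rz":0,"fingers":0}

```text
time: 48.5
tcp_pos: [0.4701, -0.0292, 0.2221]
tool_rot: [[-1.0, -0.001, 0.001], [-0.001, 1.0, -0.0], [-0.001, -0.0, -1.0]]
wrist_force: [-0.8, 0.1, 0.7]
width: 0.005
grip_force: 0.0
```

```bash
python3 - <<'E'
from h import *
st(); f=snap("wrist","w16"); amber("w16",.037)
for h in([.4268,-.0276,.05],):print(proj("w16",h))
E
```

```text
48.5 [ 0.4701 -0.0292  0.2221] [[-1.0, -0.001, 0.001], [-0.001, 1.0, -0.0], [-0.001, -0.0, -1.0]] [-0.8  0.1  0.7] 0.005 0.0 [-0.23  0.11 -0.23  1.23  0.   -0.23]
[368.3 242.8] [45.  46.1] 86 [0.5507501  0.02932675 0.037     ]
[278.9 239.8] [40.6 44.1] 36 [ 0.5470197  -0.07300043  0.037     ]
[318.71916012 133.8282421 ]
```

View pics/w16.png

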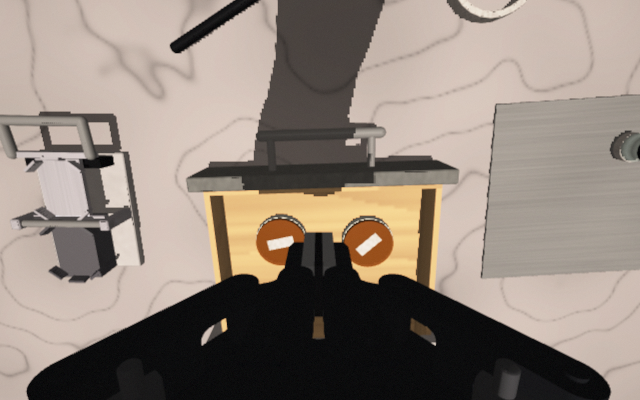

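Both dishes lie amber-up in the drawer at (279,240) and (368,243), and the plate is on its loading side. Next I push the drawer shut by its handle.

Request:
play_rows:
  deltas:
    - {"dx":-0.045,"dy":0,"dz":0,"rx":0,"ry":0,"rz":0,"fingers":0}
    - {"dx":-0.08,"dy":0,"dz":-0.02,"rx":0,"ry":0,"rz":0,"fingers":0}
    - {"dx":-0.08,"dy":0,"dz":-0.07,"rx":0,"ry":0,"rz":0,"fingers":0}
    - {"dx":-0.08,"dy":0,"dz":-0.12,"rx":0,"ry":0,"rz":0,"fingers":0}
    - {"dx":-0.08,"dy":0,"dz":-0.165,"rx":0,"ry":0,"rz":0,"fingers":0}

```text
time: 49.05
tcp_pos: [0.39, -0.0299, 0.0554]
tool_rot: [[-1.0, 0.0, 0.001], [0.0, 1.0, -0.0], [-0.001, -0.0, -1.0]]
wrist_force: [1.4, 0.7, 0.0]
width: 0.006
grip_force: 0.0
```

Request:
play_rows:
  deltas:
    - {"dx":0,"dy":0,"dz":-0.026,"rx":0,"ry":0,"rz":0,"fingers":0}
    - {"dx":0,"dy":0,"dz":-0.026,"rx":0,"ry":0,"rz":0,"fingers":0}
    - {"dx":0.008,"dy":0,"dz":-0.026,"rx":0,"ry":0,"rz":0,"fingers":0}
    - {"dx":0.016,"dy":0,"dz":-0.026,"rx":0,"ry":0,"rz":0,"fingers":0}
    - {"dx":0.024,"dy":0.001,"dz":-0.026,"rx":0,"ry":0,"rz":0,"fingers":0}

```text
time: 49.55
tcp_pos: [0.4159, -0.0291, 0.0327]
tool_rot: [[-1.0, 0.0, 0.003], [0.0, 1.0, -0.001], [-0.003, -0.001, -1.0]]
wrist_force: [-1.0, -1.2, 0.4]
width: -0.002
grip_force: 0.5
```

Request:
play_rows:
  deltas:
    - {"dx":0.012,"dy":0,"dz":0,"rx":0,"ry":0,"rz":0,"fingers":0}
    - {"dx":0.026,"dy":0.001,"dz":0,"rx":0,"ry":0,"rz":0,"fingers":0}
    - {"dx":0.04,"dy":0.002,"dz":0,"rx":0,"ry":0,"rz":0,"fingers":0}
    - {"dx":0.054,"dy":0.002,"dz":0,"rx":0,"ry":0,"rz":0,"fingers":0}
    - {"dx":0.068,"dy":0.003,"dz":0,"rx":0,"ry":0,"rz":0,"fingers":0}

```text
time: 50.05
tcp_pos: [0.4832, -0.0255, 0.0318]
tool_rot: [[-1.0, -0.0, 0.001], [-0.0, 1.0, -0.0], [-0.001, -0.0, -1.0]]
wrist_force: [-1.5, -1.7, -0.3]
width: 0.0
grip_force: 0.8
```

Request:
play_rows:
  deltas:
    - {"dx":0.014,"dy":0,"dz":0,"rx":0,"ry":0,"rz":0,"fingers":0}
    - {"dx":0.028,"dy":0.001,"dz":0,"rx":0,"ry":0,"rz":0,"fingers":0}
    - {"dx":0.042,"dy":0.002,"dz":0,"rx":0,"ry":0,"rz":0,"fingers":0}
    - {"dx":0.054,"dy":0.002,"dz":0,"rx":0,"ry":0,"rz":0,"fingers":0}
    - {"dx":0.06,"dy":0.003,"dz":0,"rx":0,"ry":0,"rz":0,"fingers":0}

```text
time: 50.55
tcp_pos: [0.5439, -0.0225, 0.0318]
tool_rot: [[-1.0, -0.0, 0.002], [-0.0, 1.0, -0.0], [-0.002, -0.0, -1.0]]
wrist_force: [-0.2, -0.8, 0.3]
width: -0.004
grip_force: 0.3
```

Request:
play_rows:
  deltas:
    - {"dx":0.008,"dy":0,"dz":0,"rx":0,"ry":0,"rz":0,"fingers":0}
    - {"dx":0.015,"dy":0.001,"dz":0,"rx":0,"ry":0,"rz":0,"fingers":0}
    - {"dx":0.021,"dy":0.001,"dz":0,"rx":0,"ry":0,"rz":0,"fingers":0}
    - {"dx":0.026,"dy":0.001,"dz":0,"rx":0,"ry":0,"rz":0,"fingers":0}
    - {"dx":0.03,"dy":0.001,"dz":0,"rx":0,"ry":0,"rz":0,"fingers":0}

```text
time: 51.05
tcp_pos: [0.5718, -0.0212, 0.0312]
tool_rot: [[-1.0, -0.0, -0.0], [-0.0, 1.0, 0.001], [0.0, 0.001, -1.0]]
wrist_force: [-1.6, 0.6, 0.6]
width: 0.003
grip_force: 0.6
```

Request:
play_rows:
  deltas:
    - {"dx":0.003,"dy":0,"dz":0,"rx":0,"ry":0,"rz":0,"fingers":0}
    - {"dx":0.006,"dy":0,"dz":0,"rx":0,"ry":0,"rz":0,"fingers":0}
    - {"dx":0.008,"dy":0,"dz":0,"rx":0,"ry":0,"rz":0,"fingers":0}
    - {"dx":0.008,"dy":0,"dz":0,"rx":0,"ry":0,"rz":0,"fingers":0}

```text
time: 51.45
tcp_pos: [0.5799, -0.0215, 0.0312]
tool_rot: [[-1.0, -0.0, 0.001], [-0.0, 1.0, -0.0], [-0.001, -0.0, -1.0]]
wrist_force: [-0.2, -0.1, -0.4]
width: -0.0
grip_force: 0.0
```

Request:
play_rows:
  deltas:
    - {"dx":0.003,"dy":0,"dz":0,"rx":0,"ry":0,"rz":0,"fingers":0}
    - {"dx":0.006,"dy":0,"dz":0,"rx":0,"ry":0,"rz":0,"fingers":0}
    - {"dx":0.008,"dy":0,"dz":0,"rx":0,"ry":0,"rz":0,"fingers":0}
    - {"dx":0.008,"dy":0,"dz":0,"rx":0,"ry":0,"rz":0,"fingers":0}

```text
time: 51.85
tcp_pos: [0.5825, -0.0213, 0.0305]
tool_rot: [[-1.0, 0.0, -0.009], [0.0, 1.0, -0.0], [0.009, -0.0, -1.0]]
wrist_force: [-14.0, -0.4, 9.0]
width: -0.002
grip_force: 6.6
```

Request:
play_rows:
  deltas:
    - {"dx":0.003,"dy":0,"dz":0,"rx":0,"ry":0,"rz":0,"fingers":0}
    - {"dx":0.005,"dy":0,"dz":0,"rx":0,"ry":0,"rz":0,"fingers":0}
    - {"dx":0.005,"dy":0,"dz":0,"rx":0,"ry":0,"rz":0,"fingers":0}

```text
time: 52.15
tcp_pos: [0.5826, -0.0211, 0.0301]
tool_rot: [[-1.0, 0.0, -0.018], [0.0, 1.0, -0.0], [0.018, -0.0, -1.0]]
wrist_force: [-23.8, -1.9, 17.5]
width: 0.001
grip_force: 12.6
```

Request:
play_rows:
  deltas:
    - {"dx":-0.02,"dy":0,"dz":0,"rx":0,"ry":0,"rz":0,"fingers":0}
    - {"dx":-0.05,"dy":0,"dz":0,"rx":0,"ry":0,"rz":0,"fingers":0}
    - {"dx":-0.08,"dy":0,"dz":0.04,"rx":0,"ry":0,"rz":0,"fingers":0}
    - {"dx":-0.1,"dy":0,"dz":0.09,"rx":0,"ry":0,"rz":0,"fingers":0}
    - {"dx":-0.1,"dy":0,"dz":0.14,"rx":0,"ry":0,"rz":0,"fingers":0}

```text
time: 52.65
tcp_pos: [0.4892, -0.021, 0.1682]
tool_rot: [[-1.0, 0.0, -0.004], [0.0, 1.0, 0.001], [0.004, 0.001, -1.0]]
wrist_force: [2.6, 0.1, 0.7]
width: -0.001
grip_force: 0.0
```

Request:
play_rows:
  deltas:
    - {"dx":0,"dy":0,"dz":0.04,"rx":0,"ry":0,"rz":0,"fingers":0}
    - {"dx":0,"dy":0,"dz":0.05,"rx":0,"ry":0,"rz":0,"fingers":0}
    - {"dx":0,"dy":0,"dz":0.05,"rx":0,"ry":0,"rz":0,"fingers":0}
    - {"dx":0,"dy":0,"dz":0.05,"rx":0,"ry":0,"rz":0,"fingers":0}

```text
time: 53.05
tcp_pos: [0.4922, -0.0214, 0.2164]
tool_rot: [[-1.0, -0.0, -0.001], [-0.0, 1.0, 0.0], [0.001, 0.0, -1.0]]
wrist_force: [-0.2, -0.8, -0.5]
width: -0.0
grip_force: 0.0
```

```bash
python3 - <<'E'
from h import *
st(); f=snap("wrist","w17")
g=f.astype(int).sum(2)//3
hsv=cv2.cvtColor(f,cv2.COLOR_RGB2HSV)
for y in(-.1,.05):
  u=int(proj("w17",[.62,y,.07])[0]);v0=int(proj("w17",[.58,y,.07])[1]);v1=int(proj("w17",[.67,y,.08])[1])
  print(y,[(v,round(px("w17",u,v,.075)[0],3),int(g[v,u]),int(hsv[v,u,1])) for v in range(v0,v1,2)])
E
```

```text
53.05 [ 0.4922 -0.0214  0.2164] [[-1.0, -0.0, -0.001], [-0.0, 1.0, 0.0], [0.001, 0.0, -1.0]] [-0.2 -0.8 -0.5] -0.0 0.0 [-0.21  0.16 -0.19  1.22  0.   -0.21]
-0.1 [(265, np.float64(0.577), 176, 34), (267, np.float64(0.579), 176, 35), (269, np.float64(0.582), 178, 34), (271, np.float64(0.584), 177, 33), (273, np.float64(0.586), 138, 34), (275, np.float64(0.588), 9, 51), (277, np.float64(0.591), 12, 39), (279, np.float64(0.593), 7, 102), (281, np.float64(0.595), 9, 26), (283, np.float64(0.598), 12, 39), (285, np.float64(0.6), 9, 26), (287, np.float64(0.602), 9, 26), (289, np.float64(0.605), 10, 85), (291, np.float64(0.607), 7, 32), (293, np.float64(0.609), 9, 51), (295, np.float64(0.612), 10, 23), (297, np.float64(0.614), 13, 34), (299, np.float64(0.616), 9, 26), (301, np.float64(0.619), 10, 23), (303, np.float64(0.621), 11, 0), (305, np.float64(0.624), 11, 43), (307, np.float64(0.626), 9, 93), (309, np.float64(0.629), 13, 18), (311, np.float64(0.631), 13, 18), (313, np.float64(0.633), 11, 43), (315, np.float64(0.636), 12, 55), (317, np.float64(0.638), 9, 26), (319, np.float64(0.641), 1
[... 1065 characters left out ...]
3, np.float64(0.621), 10, 0), (305, np.float64(0.624), 8, 85), (307, np.float64(0.626), 12, 55), (309, np.float64(0.629), 13, 18), (311, np.float64(0.631), 11, 21), (313, np.float64(0.634), 12, 0), (315, np.float64(0.636), 12, 39), (317, np.float64(0.639), 6, 64), (319, np.float64(0.641), 7, 57), (321, np.float64(0.644), 6, 36), (323, np.float64(0.646), 4, 51), (325, np.float64(0.649), 10, 64), (327, np.float64(0.651), 9, 46), (329, np.float64(0.654), 10, 64), (331, np.float64(0.656), 8, 85), (333, np.float64(0.659), 10, 23), (335, np.float64(0.661), 11, 43), (337, np.float64(0.664), 11, 43), (339, np.float64(0.667), 9, 46), (341, np.float64(0.669), 11, 21), (343, np.float64(0.672), 11, 78)]
```

```bash
python3 - <<'E'
from h import *
f=snap("scene","sc3");snap("side","s3")
def cnt(fn,x0,y0,x1,y1):
    h=cv2.cvtColor(cv2.imread(f"pics/{fn}.png"),cv2.COLOR_BGR2HSV)[y0:y1,x0:x1]
    return int(cv2.inRange(h,(8,90,60),(24,255,255)).sum()/255)
print(cnt("scene0",265,190,370,265),cnt("sc3",265,190,370,265),cnt("side0",270,150,350,240),cnt("s3",270,150,350,240))
# handle / flip bar: pixel differences vs start around flipper
for a,b,r in(("scene0","sc3",(165,195,260,285)),("side0","s3",(365,135,450,200)),("scene0","sc3",(365,120,390,150)),("scene0","sc3",(405,195,440,240)),("scene0","sc3",(220,285,300,350))):
    A=cv2.imread(f"pics/{a}.png").astype(int);B=cv2.imread(f"pics/{b}.png").astype(int);x0,y0,x1,y1=r
    print(r,(np.abs(A-B).max(2)[y0:y1,x0:x1]>40).mean().round(3))
print(proj("sc3",[.599,-.02,.0525]),proj("sc3",manip.sense()["tcp_pos"]))
E
```

```text
369 0 716 2
(165, 195, 260, 285) 0.0
(365, 135, 450, 200) 0.031
(365, 120, 390, 150) 0.0
(405, 195, 440, 240) 0.0
(220, 285, 300, 350) 0.0
[312.96225174 214.69612477] [288.99123137 149.82891953]
```

No drawer interior is visible any more (orange pixels 369 → 0). The flipper, vial, bottle and rack look exactly as at the start, so I hand in.

```bash
python3 -c "
from h import *
print(ticket.sign_off()); st()"
```

```text
the job is handed in; nothing more can be done
None
the job is handed in; nothing more can be done
```

The job is handed in: both dishes were flipped one at a time and lie face-down in the shut drawer, the flip plate is back on its loading side, and the vial, bottle and rack look unmoved in the images; the sign-off gave no verdict.

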